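Tip out the spent plugs, dock the dish and restock it

ROBOT

A 6-joint arm with a two-finger parallel gripper is mounted at the origin on the work surface. World frame = base frame: x ahead of the robot, y to its left, z up, the work surface at z = 0. Lengths are in m, angles in rad, forces in N, time in s.
With the tool pointing down it reaches from about 0.275 to 0.75 m from the base axis. Payload 10.2 kg.
Tool frame: the origin (TCP) lies midway between the tips of the shut fingers; the grasp point (between the pads) lies ctrl.hold_point_z behind it (ctrl.hold_point_z is the distance from the TCP to the grasp point, in m); y points along the fingers, x is the direction in which the jaws open and shut, and the axes are right-handed (so a half turn about y gives the same grasp; the last joint's range is limited). The gripper opens to 85 mm and grips with 20 to 120 N. Pads are 22 mm wide; open, the fingers measure 114 mm over their backs; the gripper's body (76 mm by 85 mm) begins 54 mm behind the grasp point. The pads swing forward as they close: fully open they stand 13 mm farther back than shut.
Start: joints at [0.984, 0.313, 1.498, -0, 1.331, -0.223], TCP at [0.187, 0.491, 0.194] pointing down, gripper open.
Joint ranges: [-2.94, 2.94], [-0.97, 2.17], [0.19, 2.56], [-1.23, 4.37], [0.02, 3.11], [-2.88, 2.88]. Speed limits (rad/s): [2.39, 2.39, 3.01, 3.14, 3.14, 3.14].

INTERFACE

Orientations are given as [roll, pitch, yaw] about the fixed x, y, z axes, in that order (R = Rz(yaw) Ry(pitch) Rx(roll)).
In Python, from cell import ctrl gives the robot as it stands. The module is installed in compiled form; this text tells all that it offers.
- The arm moves only by the shell command python3 -m inch 'ROWS' [FORCE]. ROWS is JSON, a list of rows, each an object of numbers: "tx", "ty", "tz": the shift along the tool's x, y, z in cm; "wx", "wy", "wz": the turn, a rotation vector about the tool's x, y, z in rad; "gripper": the finger opening in cm, from 0 to 8.54. In form: [{"tx": .., "ty": .., "tz": .., "wx": .., "wy": .., "wz": .., "gripper": ..}, ...]. A call has 1 to 12 rows; each row is the pose to reach, as a shift and turn from the pose commanded when the call began, along the tool's axes at that moment; what a row does not reach only later rows make up. A row lasts 1/10 s, in which the tool goes at most 50 mm and 8.59 degrees, less where a joint would pass 70% of its speed; a pose out of reach is approached as far as the arm can. A call with a gripper value outside its range is refused whole. The fingers move at their own pace and stop on an object; FORCE is the grip in N (left out, the last holds). Time passes only in rows, so rows that repeat a pose let the fingers close. It gives the time, the measured TCP pose, the force and the opening at its end, in the units of the state.
- ctrl.get_obs(): the state, without advancing time (a new reading comes with each control period).
- ctrl.get_image(name): name is "scene" or "top" or "wrist"; returns the picture (400x640x3 uint8, blue, green, red); there is no depth.
- ctrl.get_calibration(name): a dict with "fov_y" (degrees; the focal length in pixels is half the picture's height over the tangent of half this angle, whatever the lens; pixels are square), "cx", "cy" (the principal point, pixels), "k1" (the pictures are not rectified: a ray, as slopes to the right and down, at radius r is drawn at 1 + k1 r^2 times it, then the intrinsics apply), "world_from_camera" (4x4, takes a point from camera to world coordinates). Camera axes: x right, y up, looking along -z (the intrinsics and any distortion apply to the point x, -y, -z); pixel columns grow to the right and rows downward; lengths in m; the calibration is good to about 2 mm. A picture is of the moment at which its call begins: read the wrist's pose just before it. get_calibration takes no time and is no camera call; for the wrist camera it gives the pose at the moment of the call.
- ctrl.job_done(): hands the job in, once; it reports no verdict.
The state is a dict: "time": time; "joints": joint angles; "qvel": joint speeds; "joint_efforts": joint torques, N m; "tcp_pos": TCP position; "orientation": TCP orientation; "contact_force": force on the tool from outside, world axes, zero at the start; "ft_torque": the same for the moment, N m; "width": finger opening in m.
Only numpy, scipy, OpenCV 4.12 (cv2) and the standard library are available. Lean on these libraries where they do the work, as an engineer would, in place of code of your own. Each camera call takes 0.05 s, during which the arm holds its last target. There are 200 camera calls.

TASK

One section of the divided dish holds sooty spent spark plugs and the other clean ones: lift the dish with everything in it, turn it and tip it over the grey scrap bin so that all the spent plugs roll into the bin while every clean plug stays in its own section. Then set the dish down in the L-shaped stop, pushed snug and square against both fences, and only after that put every new plug carton lying on the sill into the emptied section. The dish must still be snug in its stop when you leave it, and the other things on the sill stay where they are.

Things in the scene. Friction and masses are not known exactly. Their poses are not given: they have to be found in the camera images.
- dish: orange two-section dish with white floors, 184 (its x) x 190 (its y) mm, 0.45 kg, lying turned any way round at the start. Origin: centre of the underside, z up. A 12 mm thick, 50 mm high divider runs along y through x = 0. The dish's +x section holds the spent plugs at the start, the -x section the clean ones; the two look the same. The y ends have walls 36 mm high
- dish_tab (a point): black handle tab of the dish, on the divider's middle, to grip across its 12 mm thickness (the dish's x): 70 mm wide along y, from 50 to 98 mm above the underside. This point: its middle, 80 mm above the dish's underside. Axes as the dish's
- dish_spent (a point): middle of the floor of the dish's +x section. Inside it spans 6 to 87 mm from the divider's middle along x and +-90 mm along y. The floor rises outward at 12 degrees, from 8 mm above the underside at the divider to 25 mm at the outer edge, which has no wall above the floor: round things roll out over it when the dish tips well over 12 degrees to that side (45 is ample)
- dish_clean (a point): middle of the floor of the dish's -x section, shaped the same, mirrored. Tipping the dish towards +x makes the plugs here rest against the divider
- stop: fixed L-shaped aluminium stop: fences 28 mm high, 12 mm thick, on a thin mat. Origin: inner corner at sill height. One fence has its face at the stop's x = 0 and runs 200 mm to -y, the other at y = 0 and runs 200 mm to -x; the dish goes where x and y are negative, any of its four ways round. Registered with its x axis along the stop's x (either sense), the dish's origin is at x = -0.092, y = -0.095
- bin: fixed grey open scrap bin, 210 (x) x 180 (y) x 70 mm high, walls 5 mm. Origin: centre of the underside
- spent0: a spent spark plug, sooty black and brown, 76 mm long along its y, 22 mm diameter in the middle, 15 mm at the ends, 50 g, rolls. Origin: its centre. Always there
- spent1: a spent spark plug, sooty black and brown, 76 mm long along its y, 22 mm diameter in the middle, 15 mm at the ends, 50 g, rolls. Origin: its centre. Always there
- spent2: a spent spark plug, sooty black and brown, 76 mm long along its y, 22 mm diameter in the middle, 15 mm at the ends, 50 g, rolls. Origin: its centre. Always there
- clean0: a clean spark plug, bright steel and white ceramic, same size as the spent ones, rolls. Origin: its centre
- clean1: a clean spark plug, bright steel and white ceramic, same size as the spent ones, rolls. Origin: its centre
- carton0: a closed yellow and blue carton with a new plug in it, 72 (x) x 24 (y) x 24 (z) mm, 60 g. Origin: centre of the underside as built. Lies on the sill at the start. May be absent
- carton1: a closed yellow and blue carton with a new plug in it, 72 (x) x 24 (y) x 24 (z) mm, 60 g. Origin: centre of the underside as built. Lies on the sill at the start. May be absent
- carton2: a closed yellow and blue carton with a new plug in it, 72 (x) x 24 (y) x 24 (z) mm, 60 g. Origin: centre of the underside as built. Lies on the sill at the start. May be absent
- carton3: a closed yellow and blue carton with a new plug in it, 72 (x) x 24 (y) x 24 (z) mm, 60 g. Origin: centre of the underside as built. Lies on the sill at the start. May be absent
- cap_pot: red pot of valve caps, 68 mm wide, 65 mm high; a bystander. Origin: centre of its underside
- gear_lever: chrome gear lever with a black rubber end, about 180 mm long; a bystander. Origin: centre of its underside
- plug_mug: white ceramic mug with plugs standing in it, 80 mm wide, 112 mm high; a bystander. Origin: centre of its underside
- mirror: black motorbike mirror lying flat, 90 x 150 mm with a bent stem; a bystander. Origin: centre of its underside

How it is judged:
By the outcome, as a careful person would: the job done as asked, in the order asked, and still so for the second after the job is handed in, with the robot touching nothing.
Of carton0, carton1, carton2, carton3 only 2 to 4 are there at a start; the rules pass over those that are not, and their reading is None.
At some moment in a run one of carton0, carton1, carton2, carton3 may be knocked a few centimetres aside while the robot is not near it.
It also fails if it takes over 208 s, if anything falls off the work surface, if the arm or the gripper's body presses on something with over 40 N, if the wrist force passes 120 N, or if a joint passes its speed limit or range.

## Working session

There is one attempt and no reset: what is moved stays moved. The work goes in short steps, Python scripts to look and compute and a shell command to move; the robot and the scene stay as the last step left them, time stands still between calls to the robot, and variables do not carry over. Pictures are saved under pics/ and viewed, about 12 in all and at most 16, crops included, and the job is handed in when it is done.

```bash
mkdir -p pics; ls
python3 - <<'E'
from cell import ctrl
import cv2
print(ctrl.get_obs(), ctrl.hold_point_z)
for n in ("scene","top"):
    im=ctrl.get_image(n); cv2.imwrite(f"pics/{n}0.png",im); print(n,ctrl.get_calibration(n))
E
```

```text
pics
{'time': 0.0, 'joints': array([ 9.83598696e-01,  3.13465420e-01,  1.49844521e+00, -2.55418353e-05,
        1.33099575e+00, -2.23363263e-01]), 'qvel': array([-0.00024375,  0.0009886 , -0.00022733, -0.00170398,  0.00091074,
       -0.00094572]), 'joint_efforts': array([-6.50103220e-05, -4.12262750e+01, -2.59744799e+01, -2.10973376e-04,
        4.16509254e-03, -5.68233213e-05]), 'tcp_pos': array([0.18665181, 0.49036985, 0.19322416]), 'orientation': array([-1.57052951e+00,  1.28658031e-03,  1.20696821e+00]), 'contact_force': array([-0.17546146, -0.06883466, -0.1484251 ]), 'ft_torque': array([-0.02736707, -0.01512281,  0.01346351]), 'width': 0.08541376255679962} 0.0187
scene {'fov_y': 47.53422694796353, 'cx': 319.39570021024826, 'cy': 194.5663243339404, 'k1': -0.05071883446906322, 'world_from_camera': array([[-0.32076185, -0.63087093,  0.7064798 ,  1.42837941],
       [ 0.94708561, -0.20429147,  0.24757591,  0.31595543],
       [-0.01186065,  0.74850977,  0.66301769,  0.83772666],
       [ 0.        ,  0.        ,  0.        ,  1.        ]])}
top {'fov_y': 50.06409209115832, 'cx': 321.76510738930756, 'cy': 196.684421191224, 'k1': -0.05629504114700899, 'world_from_camera': array([[ 0.02977383,  0.98814312, -0.15062105,  0.44497178],
       [-0.99944975,  0.02722684, -0.01894443,  0.01032204],
       [-0.01461887,  0.15110222,  0.98841004,  1.06912697],
       [ 0.        ,  0.        ,  0.        ,  1.        ]])}
```

View pics/top0.png

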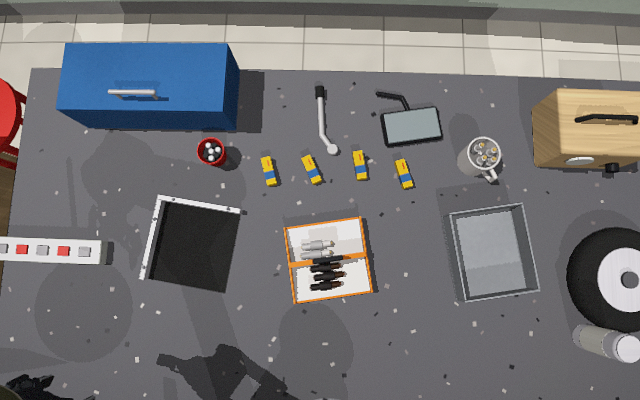

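View pics/scene0.png

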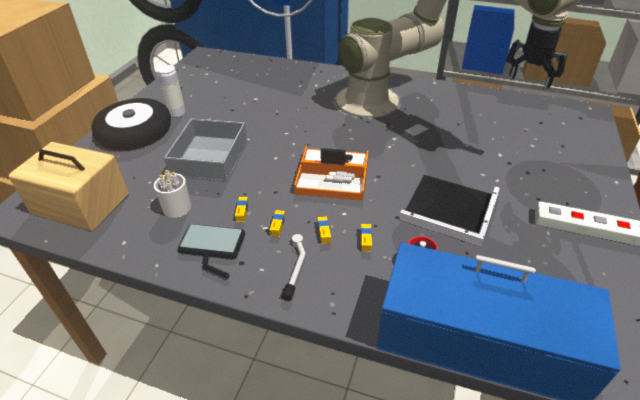

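```bash
cat > h.py <<'E'
import numpy as np, cv2
from cell import ctrl
from scipy.spatial.transform import Rotation as Ro
def K(c):
    f=200/np.tan(np.radians(c["fov_y"]/2)); return f
def ray(px,c,z):
    p=np.atleast_2d(np.array(px,float)); d=(p-[c["cx"],c["cy"]])/K(c)
    s=d.copy()
    for _ in range(20): s=d/(1+c["k1"]*(s**2).sum(1,keepdims=True))
    v=np.c_[s[:,0],-s[:,1],-np.ones(len(s))]; T=c["world_from_camera"]
    w=v@T[:3,:3].T; o=T[:3,3]
    return o+w*((z-o[2])/w[:,2])[:,None]
def proj(P,c):
    T=c["world_from_camera"]; q=(np.atleast_2d(P)-T[:3,3])@T[:3,:3]
    s=np.c_[q[:,0],-q[:,1]]/-q[:,2:]; s=s*(1+c["k1"]*(s**2).sum(1,keepdims=True))
    return s*K(c)+[c["cx"],c["cy"]]
def rect(pts):
    (x,y),(w,h),a=cv2.minAreaRect(np.float32(pts[:,:2]*1000)); 
    return round(x,1),round(y,1),round(w,1),round(h,1),round(a,1)
def pose(): 
    o=ctrl.get_obs(); return o["tcp_pos"],Ro.from_euler('xyz',o["orientation"]).as_matrix(),o
def go(p,yaw,tilt=0):
    """shift (cm) and turn in the tool frame to reach TCP p, tool down with jaw axis at yaw, then tipped by wz=tilt"""
    t,R,o=pose(); G=(Ro.from_euler('z',yaw)*Ro.from_euler('x',-np.pi/2)*Ro.from_euler('z',tilt)).as_matrix()
    print("shift cm",np.round(R.T@(np.array(p)-t)*100,2),"rotvec",np.round(Ro.from_matrix(R.T@G).as_rotvec(),3))
E
python3 - <<'E'
from h import *
im=cv2.imread("pics/top0.png"); c=ctrl.get_calibration("top"); hsv=cv2.cvtColor(im,cv2.COLOR_BGR2HSV)
m=cv2.inRange(hsv,(5,150,120),(16,255,255)); m[:, :270]=0; m[:,390:]=0; m[:200]=0
ys,xs=np.nonzero(m); print("dish",rect(ray(np.c_[xs,ys],c,.033)))
m=cv2.inRange(hsv,(20,120,120),(130,255,255)); m[:145]=0;m[195:]=0;m[:,:250]=0;m[:,420:]=0
m=cv2.morphologyEx(m,cv2.MORPH_CLOSE,np.ones((5,5)))
for k in cv2.findContours(m,0,1)[0]:
    if cv2.contourArea(k)>80: print("carton",cv2.boundingRect(k),rect(ray(k[:,0],c,.02)))
print("bin",np.round(ray([(449,212),(521,204),(539,291),(466,301)],c,.07),3))
print("stop",np.round(ray([(157,196),(241,211),(142,278)],c,.028),3))
cr=np.hstack([cv2.resize(im[185:315,130:255],None,fx=3.2,fy=3.2,interpolation=2),cv2.resize(im[195:325,440:560],None,fx=3.2,fy=3.2,interpolation=2)]); cv2.imwrite("pics/c1.png",cr); print(cr.shape)
E
```

```text
dish (451.4, 11.8, 183.6, 190.9, 9.8)
carton (394, 158, 19, 31) (669.9, -170.8, 73.8, 28.7, 18.4)
carton (261, 156, 16, 30) (667.9, 166.8, 73.8, 24.9, 16.5)
carton (301, 154, 21, 30) (674.7, 59.5, 74.3, 25.8, 26.1)
carton (353, 150, 14, 30) (689.4, -61.3, 74.1, 26.0, 10.8)
bin [[ 0.569 -0.27   0.07 ]
 [ 0.593 -0.443  0.07 ]
 [ 0.391 -0.478  0.07 ]
 [ 0.365 -0.307  0.07 ]]
stop [[0.594 0.441 0.028]
 [0.563 0.228 0.028]
 [0.391 0.462 0.028]]
(416, 784, 3)
```

View pics/c1.png

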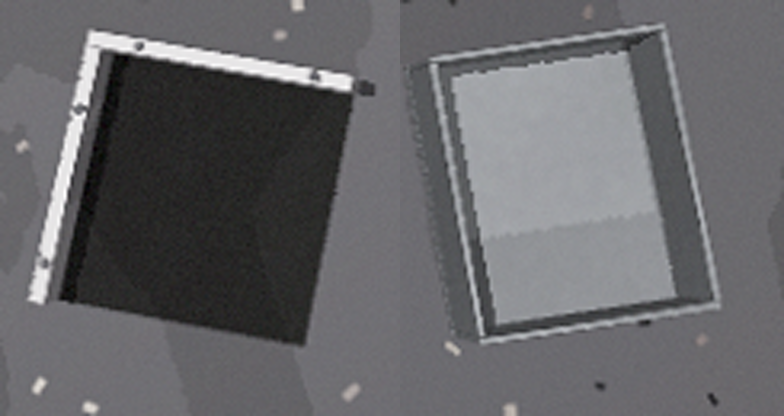

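Run:
```python
from h import *
go([.45,.012,.24],.171)
im=cv2.imread("pics/top0.png"); c=ctrl.get_calibration("top")
s=lambda a,o:np.array(a)/3.2+o-0.35
q=ray(s([(103,48),(352,91),(43,303)],[130,185]),c,.028); print(np.round(q,4))
d1=q[0]-q[1]; d2=q[0]-q[2]; print("yaws",np.degrees(np.arctan2(-d1[0],d1[1])),np.degrees(np.arctan2(d2[1],d2[0])))
q=ray(s([(433,61),(663,27),(718,305),(483,341)],[440-130,195]) ,c,.07); print(np.round(q,4),q.mean(0))
```

```text
shift cm [-35.34  -4.64 -41.63] rotvec [ 0.000e+00  1.036e+00 -1.000e-03]
[[0.5852 0.4282 0.028 ]
 [0.5573 0.2308 0.028 ]
 [0.3884 0.4587 0.028 ]]
yaws -8.036473424956196 -8.80101119025239
[[ 0.5648 -0.2608  0.07  ]
 [ 0.5946 -0.4326  0.07  ]
 [ 0.3932 -0.4663  0.07  ]
 [ 0.3644 -0.2949  0.07  ]] [ 0.47924834 -0.36368674  0.07      ]
```

```bash
R='{"tx":-35.3,"ty":-4.6,"tz":-41.6,"wy":1.036,"gripper":5}'; python3 -m inch '[{"tx":-35.3,"ty":-4.6,"tz":-41.6,"wy":1.036,"gripper":5},{"tx":-35.3,"ty":-4.6,"tz":-41.6,"wy":1.036,"gripper":5},{"tx":-35.3,"ty":-4.6,"tz":-41.6,"wy":1.036,"gripper":5},{"tx":-35.3,"ty":-4.6,"tz":-41.6,"wy":1.036,"gripper":5},{"tx":-35.3,"ty":-4.6,"tz":-41.6,"wy":1.036,"gripper":5},{"tx":-35.3,"ty":-4.6,"tz":-41.6,"wy":1.036,"gripper":5},{"tx":-35.3,"ty":-4.6,"tz":-41.6,"wy":1.036,"gripper":5},{"tx":-35.3,"ty":-4.6,"tz":-41.6,"wy":1.036,"gripper":5},{"tx":-35.3,"ty":-4.6,"tz":-41.6,"wy":1.036,"gripper":5},{"tx":-35.3,"ty":-4.6,"tz":-41.6,"wy":1.036,"gripper":5},{"tx":-35.3,"ty":-4.6,"tz":-41.6,"wy":1.036,"gripper":5},{"tx":-35.3,"ty":-4.6,"tz":-41.6,"wy":1.036,"gripper":5}]' 60
python3 - <<'E'
from h import *
c=ctrl.get_calibration("wrist"); im=ctrl.get_image("wrist"); cv2.imwrite("pics/w1.png",im); print(c)
np.save("pics/w1.npy",c)
go([.45,.012,.24],.171)
E
```

```text
{'fov_y': 71.00371646471143, 'cx': 317.9655125657944, 'cy': 200.05034636583792, 'k1': -0.04883485238685089, 'world_from_camera': array([[ 0.35552252, -0.89634246, -0.26490363,  0.12023975],
       [ 0.93466642,  0.34047274,  0.10235717,  0.51650456],
       [-0.00155461, -0.28398681,  0.95882693,  0.37373864],
       [ 0.        ,  0.        ,  0.        ,  1.        ]])}
shift cm [-35.35  -4.64 -41.63] rotvec [ 0.000e+00  1.036e+00 -1.000e-03]schema error: expected keys tx, ty, tz, wx, wy, wz, gripper
```

View pics/w1.png

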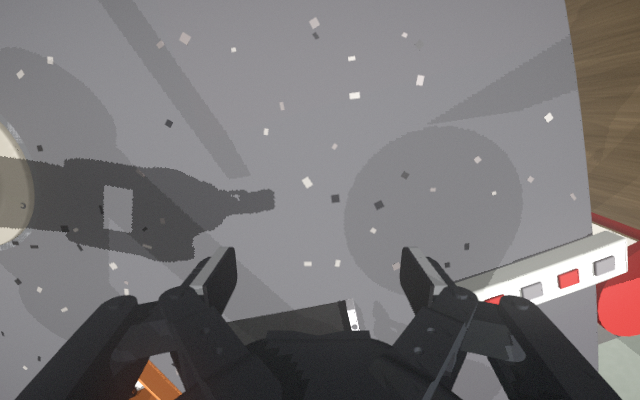

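The move was refused because every key is required. This view is still from the start pose and shows only the fingers over bare sill, with the dish corner at about (155,385). I'll send the move again with all keys.

```bash
python3 -m inch '[{"tx":-35.3,"ty":-4.6,"tz":-41.6,"wx":0,"wy":1.036,"wz":0,"gripper":5},{"tx":-35.3,"ty":-4.6,"tz":-41.6,"wx":0,"wy":1.036,"wz":0,"gripper":5},{"tx":-35.3,"ty":-4.6,"tz":-41.6,"wx":0,"wy":1.036,"wz":0,"gripper":5},{"tx":-35.3,"ty":-4.6,"tz":-41.6,"wx":0,"wy":1.036,"wz":0,"gripper":5},{"tx":-35.3,"ty":-4.6,"tz":-41.6,"wx":0,"wy":1.036,"wz":0,"gripper":5},{"tx":-35.3,"ty":-4.6,"tz":-41.6,"wx":0,"wy":1.036,"wz":0,"gripper":5},{"tx":-35.3,"ty":-4.6,"tz":-41.6,"wx":0,"wy":1.036,"wz":0,"gripper":5},{"tx":-35.3,"ty":-4.6,"tz":-41.6,"wx":0,"wy":1.036,"wz":0,"gripper":5},{"tx":-35.3,"ty":-4.6,"tz":-41.6,"wx":0,"wy":1.036,"wz":0,"gripper":5},{"tx":-35.3,"ty":-4.6,"tz":-41.6,"wx":0,"wy":1.036,"wz":0,"gripper":5},{"tx":-35.3,"ty":-4.6,"tz":-41.6,"wx":0,"wy":1.036,"wz":0,"gripper":5},{"tx":-35.3,"ty":-4.6,"tz":-41.6,"wx":0,"wy":1.036,"wz":0,"gripper":5}]' 60
python3 - <<'E'
from h import *
c=ctrl.get_calibration("wrist"); im=ctrl.get_image("wrist"); cv2.imwrite("pics/w2.png",im)
np.save("pics/w2.npy",c)
go([.45,.012,.24],.171)
E
```

```text
time: 1.35
tcp_pos: [0.4517, 0.0086, 0.2395]
orientation: [-1.572, 0.0, 0.166]
contact_force: [0.2, 1.5, -0.5]
width: 0.0499
shift cm [-0.03 -0.07  0.12] rotvec [-0.    -0.004 -0.001]
```

View pics/w2.png

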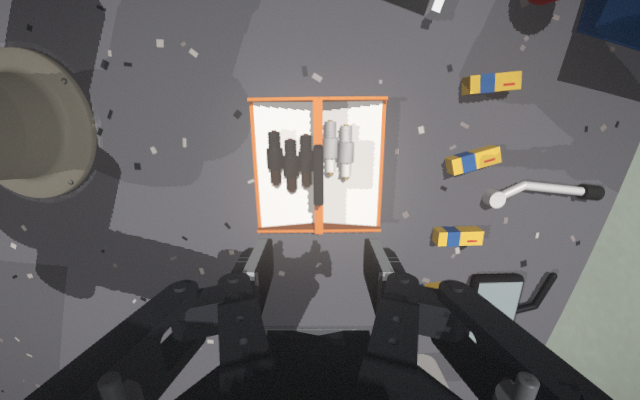

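The wrist view shows the dish at (249..387, 97..232), with the spent plugs on the robot side (left). The tab is at about (318,175) and the divider is vertical.

Run:
```python
from h import *
c=np.load("pics/w2.npy",allow_pickle=True).item(); im=cv2.imread("pics/w2.png"); hsv=cv2.cvtColor(im,cv2.COLOR_BGR2HSV)
m=cv2.inRange(hsv,(5,150,100),(17,255,255)); m[:,:240]=0; m[:,395:]=0; m[:90]=0; m[240:]=0
ys,xs=np.nonzero(m); P=ray(np.c_[xs,ys],c,.036); print("dish",rect(P))
ys,xs=np.nonzero(m[105:140,305:330]); print("divider top row mean", np.round(ray([xs.mean()+305,ys.mean()+105],c,.05),4))
ys,xs=np.nonzero(m[212:226,305:330]); print("divider bottom", np.round(ray([xs.mean()+305,ys.mean()+212],c,.05),4))
k=(hsv[140:212,308:328,2]<60).astype(np.uint8); ys,xs=np.nonzero(k); print(xs.min()+308,xs.max()+308,ys.min()+140,ys.max()+140)
print("plugs", np.round(ray([(291,165),(338,149)],c,.03),3))
```

```text
dish (0.0, 0.0, 0.0, 0.0, 0.0)
divider top row mean [[nan nan nan]]
divider bottom [[nan nan nan]]<stdin>:5: RuntimeWarning: Mean of empty slice.
  ret = ret.dtype.type(ret / rcount)
<stdin>:6: RuntimeWarning: Mean of empty slice.
Traceback (most recent call last):
ValueError: zero-size array to reduction operation minimum which has no identity
```

Run:
```python
from h import *
im=cv2.imread("pics/w2.png"); hsv=cv2.cvtColor(im,cv2.COLOR_BGR2HSV)
print(im.shape, hsv[98:101,300],hsv[120,312:324].tolist(),hsv[175,312:324].tolist())
```

```text
(400, 640, 3) [[ 13 132 243]
 [ 13 133 239]
 [ 11 131 197]] [[13, 42, 189], [12, 103, 226], [12, 129, 244], [13, 130, 244], [12, 131, 244], [13, 130, 244], [13, 129, 245], [13, 131, 244], [13, 131, 244], [13, 129, 244], [11, 57, 238], [15, 15, 232]] [[15, 18, 144], [10, 18, 131], [15, 25, 103], [15, 25, 103], [13, 22, 106], [11, 19, 105], [11, 20, 104], [15, 20, 104], [13, 22, 105], [10, 22, 105], [10, 21, 108], [15, 10, 196]]
```

Run:
```python
from h import *
c=np.load("pics/w2.npy",allow_pickle=True).item(); im=cv2.imread("pics/w2.png"); hsv=cv2.cvtColor(im,cv2.COLOR_BGR2HSV)
m=cv2.inRange(hsv,(8,95,100),(17,255,255)); m[:,:240]=0; m[:,395:]=0; m[:90]=0; m[240:]=0
ys,xs=np.nonzero(m); P=ray(np.c_[xs,ys],c,.034); print("dish",rect(P))
for a,b in ((105,140),(212,226)):
  ys,xs=np.nonzero(m[a:b,308:328]); print("divider", np.round(ray([xs.mean()+308,ys.mean()+a],c,.05),4))
k=(hsv[140:212,308:328,2]<125).astype(np.uint8); ys,xs=np.nonzero(k); print(xs.min()+308,xs.max()+308,ys.min()+140,ys.max()+140)
print("plugs", np.round(ray([(291,165),(338,149)],c,.03),3))
```

```text
dish (452.1, 10.5, 183.3, 194.0, 10.2)
divider [[0.4408 0.0742 0.05  ]]
divider [[ 0.464  -0.0566  0.05  ]]
308 322 140 204
plugs [[0.414 0.01  0.03 ]
 [0.475 0.043 0.03 ]]
```

```bash
python3 -m inch '[{"tx":0.07,"ty":10,"tz":0.25,"wx":0,"wy":-0.01,"wz":0,"gripper":5},{"tx":0.07,"ty":10,"tz":0.25,"wx":0,"wy":-0.01,"wz":0,"gripper":5},{"tx":0.07,"ty":15,"tz":0.25,"wx":0,"wy":-0.01,"wz":0,"gripper":4},{"tx":0.07,"ty":17.7,"tz":0.25,"wx":0,"wy":-0.01,"wz":0,"gripper":4},{"tx":0.07,"ty":17.7,"tz":0.25,"wx":0,"wy":-0.01,"wz":0,"gripper":4},{"tx":0.07,"ty":17.7,"tz":0.25,"wx":0,"wy":-0.01,"wz":0,"gripper":4},{"tx":0.07,"ty":17.7,"tz":0.25,"wx":0,"wy":-0.01,"wz":0,"gripper":0.5},{"tx":0.07,"ty":17.7,"tz":0.25,"wx":0,"wy":-0.01,"wz":0,"gripper":0.5},{"tx":0.07,"ty":17.7,"tz":0.25,"wx":0,"wy":-0.01,"wz":0,"gripper":0.5},{"tx":0.07,"ty":17.7,"tz":0.25,"wx":0,"wy":-0.01,"wz":0,"gripper":0.5},{"tx":0.07,"ty":17.7,"tz":0.25,"wx":0,"wy":-0.01,"wz":0,"gripper":0.5},{"tx":0.07,"ty":17.7,"tz":0.25,"wx":0,"wy":-0.01,"wz":0,"gripper":0.5}]' 110
```

```text
time: 2.6
tcp_pos: [0.4503, 0.0153, 0.0629]
orientation: [-1.571, -0.0, 0.181]
contact_force: [-0.0, -0.2, -0.3]
width: 0.0049
```

The width reads 4.9 mm where the tab is 12 mm thick, so the grasp missed. I'll look.

Run:
```python
from h import *
c=np.load("pics/w2.npy",allow_pickle=True).item()
for z in (.05,.08,.098): print(np.round(ray([(318,145),(318,175),(318,205)],c,z),3).tolist())
a=ctrl.get_image("wrist"); b=ctrl.get_image("scene")
print(ctrl.get_obs())
cv2.imwrite("pics/w3.png",np.vstack([a[:,120:520],]))
cv2.imwrite("pics/p3.png",np.hstack([cv2.resize(a,(480,300)),cv2.resize(b[90:250,250:420],(319,300))]))
```

```text
[[0.447, 0.045, 0.05], [0.453, 0.006, 0.05], [0.46, -0.035, 0.05]]
[[0.446, 0.048, 0.08], [0.452, 0.012, 0.08], [0.459, -0.026, 0.08]]
[[0.446, 0.05, 0.098], [0.452, 0.016, 0.098], [0.458, -0.02, 0.098]]
{'time': 2.7, 'joints': array([-2.27178487e-01,  3.12549169e-01,  1.88033671e+00,  6.65359653e-07,
        9.48720661e-01, -4.08135389e-01]), 'qvel': array([ 1.70845387e-04,  8.97471170e-05, -2.82719423e-04, -1.55784298e-03,
       -1.67346531e-04,  1.17811859e-03]), 'joint_efforts': array([ 3.99276236e-03, -3.59684873e+01, -2.07226306e+01, -1.01483954e-04,
        1.61998167e-03,  1.13209969e-04]), 'tcp_pos': array([0.45026855, 0.01527902, 0.06280572]), 'orientation': array([-1.57079032e+00,  1.25310508e-05,  1.80956515e-01]), 'contact_force': array([-0.61169097, -0.11134085, -0.50943944]), 'ft_torque': array([ 0.02807757,  0.01108099, -0.04872933]), 'width': 0.005057719112045489}
```

View pics/p3.png

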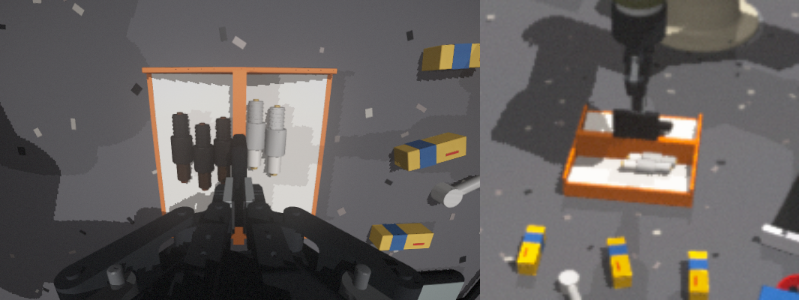

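The fingers appear to straddle the tab (end at about (238,140-180), fingertips beside it at about (228..252,187)). I'll command the gripper to 0 and see whether the width changes.

```bash
python3 -m inch '[{"tx":0,"ty":0,"tz":0,"wx":0,"wy":0,"wz":0,"gripper":0},{"tx":0,"ty":0,"tz":0,"wx":0,"wy":0,"wz":0,"gripper":0},{"tx":0,"ty":0,"tz":0,"wx":0,"wy":0,"wz":0,"gripper":0},{"tx":0,"ty":0,"tz":0,"wx":0,"wy":0,"wz":0,"gripper":0}]' 110
python3 - <<'E'
from h import *
a=ctrl.get_image("wrist"); cv2.imwrite("pics/w4.png",cv2.resize(a[130:330,200:440],None,fx=3,fy=3))
E
```

```text
time: 3.1
tcp_pos: [0.4503, 0.0153, 0.0628]
orientation: [-1.571, -0.0, 0.181]
contact_force: [0.5, 0.7, -0.4]
width: -0.0003
```

View pics/w4.png

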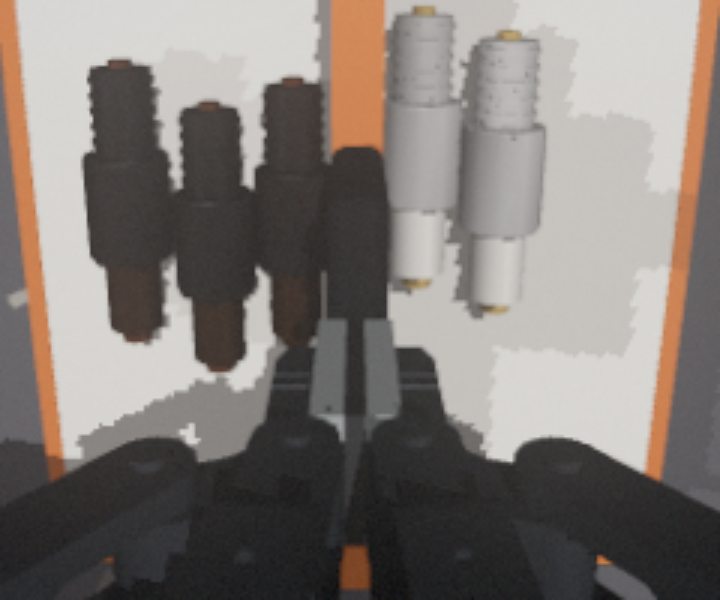

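Run:
```python
from h import *
c=ctrl.get_calibration("wrist"); t,R,o=pose()
f=lambda P:np.round((proj(P,c)-[200,130])*3).astype(int).tolist()
print("cam",c["world_from_camera"][:3,3],"look",-c["world_from_camera"][:3,2])
print("tcp",f(t),"hold",f(t-R[:,1]*.0187), R.round(3).tolist())
d=np.array([.452,.0112,0]); a=np.radians(10.1); X=np.array([np.cos(a),np.sin(a),0]);Y=np.array([-np.sin(a),np.cos(a),0]);Z=np.array([0,0,1.])
for y in (.035,-.035):
  for z in (.05,.098): print(y,z,f(d+Y*y+X*.006+Z*z),f(d+Y*y-X*.006+Z*z))
print(f(d+Y*.09+Z*.05))
# same with top view
T=ctrl.get_image("top"); ct=ctrl.get_calibration("top"); print(proj(t,ct),proj(d+Z*.098,ct))
cv2.imwrite("pics/t4.png",cv2.resize(T[180:320,250:410],None,fx=4,fy=4))
```

```text
cam [0.43814125 0.08651635 0.24320935] look [ 0.05154907 -0.27957508 -0.958739  ]
tcp [[350, 288]] hold [[349, 322]] [[0.984, -0.0, -0.18], [0.18, 0.0, 0.984], [-0.0, -1.0, 0.0]]
0.035 0.05 [[380, 146]] [[329, 146]]
0.035 0.098 [[388, 202]] [[322, 202]]
-0.035 0.05 [[376, 411]] [[330, 411]]
-0.035 0.098 [[382, 531]] [[324, 531]]
[[356, -102]]
[[326.01653756 259.71408178]] [[327.78727956 258.90266929]]
```

View pics/t4.png

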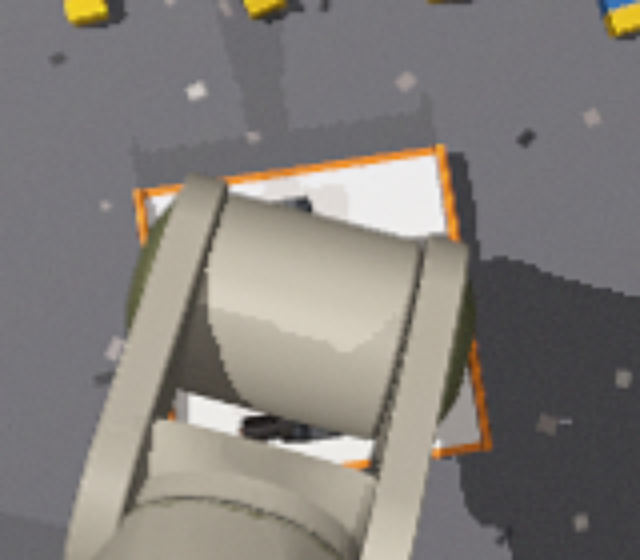

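Run:
```python
from h import *
c=ctrl.get_calibration("scene"); im=cv2.imread("pics/scene0.png")
t=np.array([.1867,.4904,.1932]); X=np.array([np.cos(1.207),np.sin(1.207),0])
o=np.array([460,0])
for dz in (0,.013,.03,.05,.07): print(dz,((proj([t+X*.0427+[0,0,dz],t-X*.0427+[0,0,dz]],c)-o)*5).round().tolist())
cv2.imwrite("pics/s5.png",cv2.resize(im[0:120,460:620],None,fx=5,fy=5,interpolation=2))
```

```text
0 [[387.0, 526.0], [239.0, 477.0]]
0.013 [[394.0, 506.0], [245.0, 457.0]]
0.03 [[403.0, 478.0], [253.0, 430.0]]
0.05 [[414.0, 445.0], [262.0, 398.0]]
0.07 [[425.0, 412.0], [271.0, 365.0]]
```

View pics/s5.png

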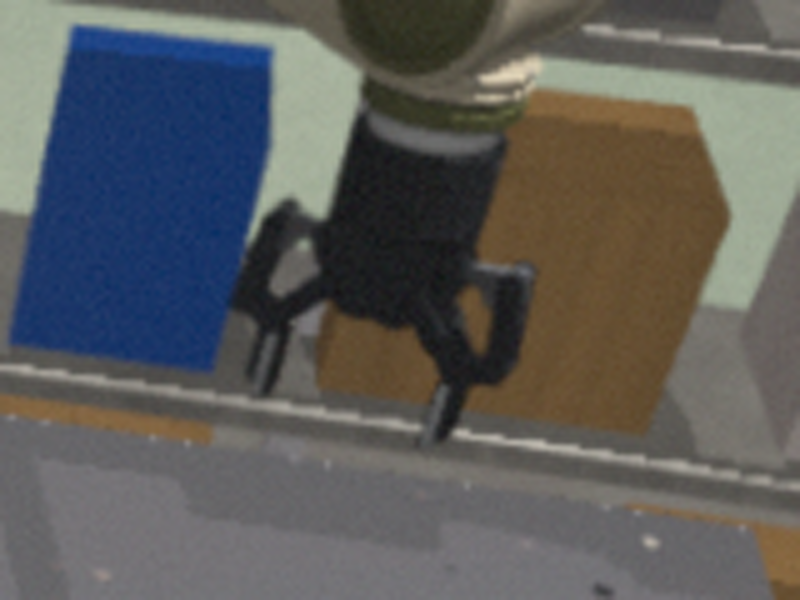

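The fingertips appear at (260,392) and (428,443). That matches a point about 5 cm above the reported TCP, of which 13 mm is the open-finger setback. So the real tips sit about 4 cm behind the reported TCP, and I'll correct for that: open, go 4 cm lower and close again.

```bash
python3 -m inch '[{"tx":0.1,"ty":-2,"tz":-0.4,"wx":0,"wy":0,"wz":0,"gripper":4},{"tx":0.1,"ty":-2,"tz":-0.4,"wx":0,"wy":0,"wz":0,"gripper":4},{"tx":0.1,"ty":-2,"tz":-0.4,"wx":0,"wy":0,"wz":0,"gripper":4},{"tx":0.1,"ty":-2,"tz":-0.4,"wx":0,"wy":0,"wz":0,"gripper":4},{"tx":0.1,"ty":0,"tz":-0.4,"wx":0,"wy":0,"wz":0,"gripper":4},{"tx":0.1,"ty":2,"tz":-0.4,"wx":0,"wy":0,"wz":0,"gripper":4},{"tx":0.1,"ty":4,"tz":-0.4,"wx":0,"wy":0,"wz":0,"gripper":4},{"tx":0.1,"ty":4,"tz":-0.4,"wx":0,"wy":0,"wz":0,"gripper":4}]' 110
python3 -m inch '[{"tx":0,"ty":0,"tz":0,"wx":0,"wy":0,"wz":0,"gripper":0},{"tx":0,"ty":0,"tz":0,"wx":0,"wy":0,"wz":0,"gripper":0},{"tx":0,"ty":0,"tz":0,"wx":0,"wy":0,"wz":0,"gripper":0},{"tx":0,"ty":0,"tz":0,"wx":0,"wy":0,"wz":0,"gripper":0},{"tx":0,"ty":0,"tz":0,"wx":0,"wy":0,"wz":0,"gripper":0},{"tx":0,"ty":0,"tz":0,"wx":0,"wy":0,"wz":0,"gripper":0}]' 110
```

```text
time: 4.0
tcp_pos: [0.4501, 0.012, 0.0205]
orientation: [-1.569, 0.005, 0.181]
contact_force: [0.1, 0.6, 0.3]
width: 0.04
time: 4.6
tcp_pos: [0.4524, 0.0115, 0.0237]
orientation: [-1.571, -0.001, 0.181]
contact_force: [-2.2, 0.6, 6.7]
width: 0.0108
```

```bash
python3 -m inch '[{"tx":0,"ty":-3,"tz":0,"wx":0,"wy":0,"wz":0,"gripper":0},{"tx":0,"ty":-6,"tz":0,"wx":0,"wy":0,"wz":0,"gripper":0},{"tx":0,"ty":-10,"tz":0,"wx":0,"wy":0,"wz":0,"gripper":0},{"tx":0,"ty":-14,"tz":0,"wx":0,"wy":0,"wz":0,"gripper":0},{"tx":0,"ty":-18,"tz":0,"wx":0,"wy":0,"wz":0,"gripper":0},{"tx":0,"ty":-18,"tz":0,"wx":0,"wy":0,"wz":0,"gripper":0},{"tx":0,"ty":-18,"tz":0,"wx":0,"wy":0,"wz":0,"gripper":0}]' 110
python3 - <<'E'
from h import *
c=ctrl.get_calibration("top"); print("mug", ray([(485,152)],c,.112), "plugs tip", ray([(483,150)],c,.13))
cs=ctrl.get_calibration("scene"); print("mug scene rim", ray([(171,183)],cs,.112), proj([[.66,-.30,.14]],cs),proj([[.65,-.3,.14]],c))
go([.538,-.364,.19],.176)
cv2.imwrite("pics/s6.png",cv2.resize(ctrl.get_image("scene")[20:270,120:480],None,fx=2,fy=2))
E
```

```text
time: 5.3
tcp_pos: [0.4515, 0.0117, 0.2022]
orientation: [-1.571, 0.0, 0.181]
contact_force: [0.7, -0.0, -6.7]
width: 0.0108
mug [[ 0.70536062 -0.3444588   0.112     ]] plugs tip [[ 0.70498943 -0.33336149  0.13      ]]
mug scene rim [[ 0.72840064 -0.32360989  0.112     ]] [[191.06960806 160.07448499]] [[470.45035877 172.4526448 ]]
shift cm [  1.74   1.21 -38.51] rotvec [-0.     0.005 -0.   ]
```

View pics/s6.png

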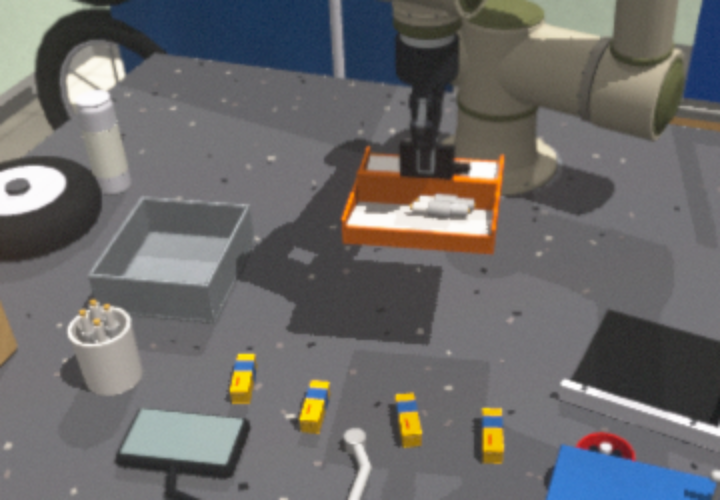

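The scene view shows the dish lifted level with all its plugs, the grey bin at about (175,255) and four cartons. I'm carrying it over to the bin.

```bash
python3 -m inch '[{"tx":0.1,"ty":0.1,"tz":-1,"wx":0,"wy":0,"wz":0,"gripper":0},{"tx":0.2,"ty":0.1,"tz":-3,"wx":0,"wy":0,"wz":0,"gripper":0},{"tx":0.3,"ty":0.2,"tz":-6,"wx":0,"wy":0,"wz":0,"gripper":0},{"tx":0.5,"ty":0.3,"tz":-10,"wx":0,"wy":0,"wz":0,"gripper":0},{"tx":0.7,"ty":0.4,"tz":-14.5,"wx":0,"wy":0,"wz":0,"gripper":0},{"tx":0.9,"ty":0.5,"tz":-19,"wx":0,"wy":0,"wz":0,"gripper":0},{"tx":1.1,"ty":0.6,"tz":-23.5,"wx":0,"wy":0,"wz":0,"gripper":0},{"tx":1.3,"ty":0.8,"tz":-28,"wx":0,"wy":0,"wz":0,"gripper":0},{"tx":1.5,"ty":1,"tz":-32,"wx":0,"wy":0,"wz":0,"gripper":0},{"tx":1.6,"ty":1.1,"tz":-35,"wx":0,"wy":0,"wz":0,"gripper":0},{"tx":1.7,"ty":1.2,"tz":-37.3,"wx":0,"wy":0,"wz":0,"gripper":0},{"tx":1.7,"ty":1.2,"tz":-38.5,"wx":0,"wy":0,"wz":0,"gripper":0}]' 110
python3 -m inch '[{"tx":0,"ty":1,"tz":0,"wx":0,"wy":0,"wz":0,"gripper":0},{"tx":0,"ty":2.4,"tz":0,"wx":0,"wy":0,"wz":0,"gripper":0},{"tx":0,"ty":2.4,"tz":0,"wx":0,"wy":0,"wz":0,"gripper":0},{"tx":0,"ty":2.4,"tz":0,"wx":0,"wy":0,"wz":0,"gripper":0}]' 110
python3 - <<'E'
from h import *
t,R,o=pose(); print(o["joints"].round(2)); print("hold",t-R[:,1]*.0565)
im=ctrl.get_image("scene"); cv2.imwrite("pics/s7.png",cv2.resize(im[60:240,120:320],None,fx=3,fy=3))
T=ctrl.get_image("top"); cv2.imwrite("pics/t7.png",T)
E
```

```text
time: 6.55
tcp_pos: [0.537, -0.3665, 0.1876]
orientation: [-1.568, 0.003, 0.179]
contact_force: [0.9, 0.2, -5.6]
width: 0.0111
time: 6.95
tcp_pos: [0.5377, -0.3635, 0.1659]
orientation: [-1.569, 0.001, 0.181]
contact_force: [0.0, 0.3, -5.7]
width: 0.0107
[-0.77  0.61  1.12  0.    1.41 -0.96]
hold [ 0.53775986 -0.36356665  0.22243774]
```

View pics/s7.png

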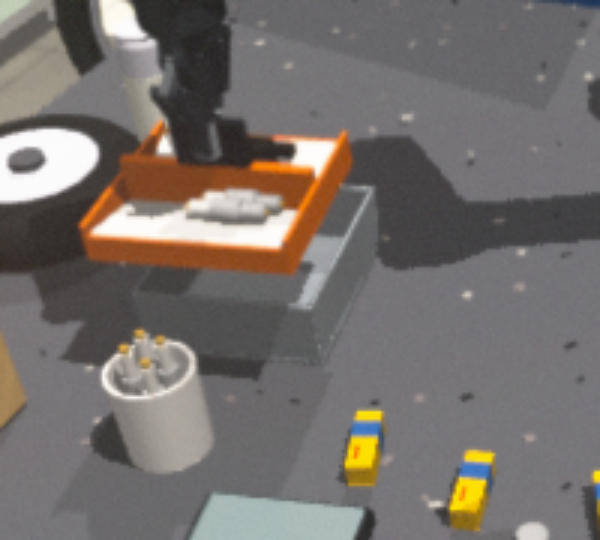

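The dish is over the bin with both clean plugs visible at about (235,205). I'll tip it by 50° about the tab.

```bash
python3 -c "
from h import *
cv2.imwrite('pics/w7.png',ctrl.get_image('wrist')); print(ctrl.get_obs()['contact_force'])"
python3 -m inch '[{"tx":0.6,"ty":0,"tz":0,"wx":0,"wy":0,"wz":-0.1,"gripper":0},{"tx":1.1,"ty":-0.1,"tz":0,"wx":0,"wy":0,"wz":-0.2,"gripper":0},{"tx":1.7,"ty":-0.25,"tz":0,"wx":0,"wy":0,"wz":-0.3,"gripper":0},{"tx":2.2,"ty":-0.45,"tz":0,"wx":0,"wy":0,"wz":-0.4,"gripper":0},{"tx":2.7,"ty":-0.7,"tz":0,"wx":0,"wy":0,"wz":-0.5,"gripper":0},{"tx":3.2,"ty":-1,"tz":0,"wx":0,"wy":0,"wz":-0.6,"gripper":0},{"tx":3.6,"ty":-1.3,"tz":0,"wx":0,"wy":0,"wz":-0.7,"gripper":0},{"tx":4.0,"ty":-1.7,"tz":0,"wx":0,"wy":0,"wz":-0.8,"gripper":0},{"tx":4.3,"ty":-2.0,"tz":0,"wx":0,"wy":0,"wz":-0.87,"gripper":0},{"tx":4.3,"ty":-2.0,"tz":0,"wx":0,"wy":0,"wz":-0.87,"gripper":0},{"tx":4.3,"ty":-2.0,"tz":0,"wx":0,"wy":0,"wz":-0.87,"gripper":0},{"tx":4.3,"ty":-2.0,"tz":0,"wx":0,"wy":0,"wz":-0.87,"gripper":0}]' 110
python3 -m inch '[{"tx":0,"ty":0,"tz":0,"wx":0,"wy":0,"wz":0,"gripper":0},{"tx":0,"ty":0,"tz":0,"wx":0,"wy":0,"wz":0,"gripper":0},{"tx":0,"ty":0,"tz":0,"wx":0,"wy":0,"wz":0,"gripper":0},{"tx":0,"ty":0,"tz":0,"wx":0,"wy":0,"wz":0,"gripper":0}]' 110
python3 - <<'E'
from h import *
t,R,o=pose(); print(o["joints"].round(2),"hold",t-R[:,1]*.0565,np.degrees(np.arccos(-R[2,1])))
a=cv2.imread("pics/w7.png"); b=ctrl.get_image("scene"); w=ctrl.get_image("wrist")
cv2.imwrite("pics/p8.png",np.vstack([np.hstack([a[:260,100:500],w[:260,100:500]]),np.hstack([cv2.resize(b[60:220,120:320],(400,320)),cv2.resize(ctrl.get_image("top")[170:320,420:600],(400,320))])]))
E
```

```text
[ 0.76523628 -0.04685448 -5.99138314]
time: 8.3
tcp_pos: [0.5806, -0.3564, 0.1875]
orientation: [-1.574, -0.869, 0.184]
contact_force: [-0.1, -0.4, -4.6]
width: 0.0106
time: 8.7
tcp_pos: [0.5803, -0.3563, 0.1868]
orientation: [-1.571, -0.87, 0.181]
contact_force: [-0.3, -0.4, -4.1]
width: 0.0105
[-1.05  0.45  1.61  1.01  1.02 -1.77] hold [ 0.53785747 -0.36409231  0.22325844] 49.83715714763208
```

View pics/p8.png

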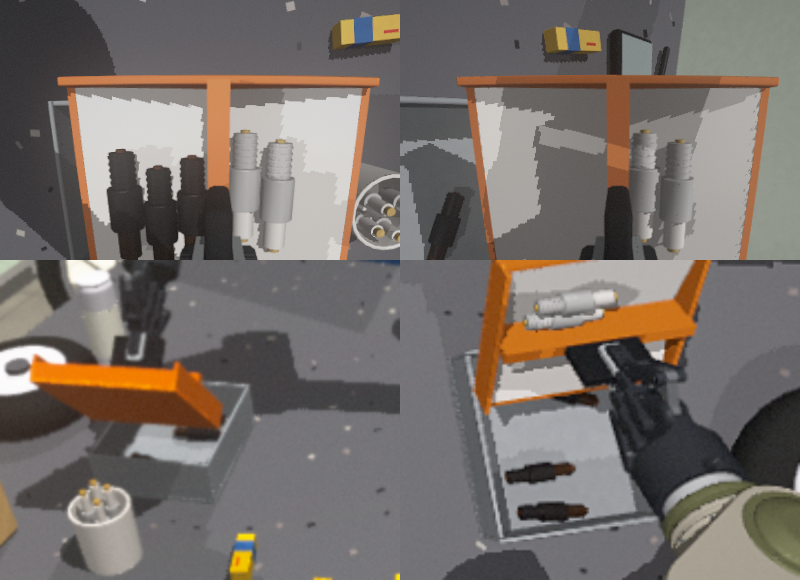

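All three spent plugs lie in the bin (top view at about (540,472), (545,510) and (580,398)), and both clean ones rest on the divider. Next I'll work out how the dish sits in the grip, then level it.

Run:
```python
from h import *
c=ctrl.get_calibration("wrist"); t,R,o=pose()
H=t-R[:,1]*.0565
# dish frame in world = tool: dish x=-toolx, dish z=-tooly, dish y=-toolz
for roll in (0,.05,.1,.15):
  Rr=R@Ro.from_euler('x',roll).as_matrix()
  f=lambda x,y,z: proj(H+Rr@np.array([-x,-(z-.08),-y]),c)[0].round(1).tolist()
  print(roll,"top corners",f(.092,-.095,.036),f(-.092,-.095,.036),"divider end",f(0,-.095,.05))
```

```text
0 top corners [153.3, 77.1] [479.6, 77.3] divider end [316.3, 71.0]
0.05 top corners [147.9, 72.0] [484.9, 72.2] divider end [316.2, 66.4]
0.1 top corners [142.2, 66.9] [490.5, 67.1] divider end [316.1, 62.0]
0.15 top corners [136.0, 62.0] [496.6, 62.2] divider end [316.1, 57.9]
```

```bash
python3 -m inch '[{"tx":-0.4,"ty":-2,"tz":0,"wx":0,"wy":0,"wz":0.07,"gripper":0},{"tx":-1,"ty":-4,"tz":0,"wx":0,"wy":0,"wz":0.17,"gripper":0},{"tx":-1.8,"ty":-5,"tz":0,"wx":0,"wy":0,"wz":0.3,"gripper":0},{"tx":-2.5,"ty":-5,"tz":0,"wx":0,"wy":0,"wz":0.45,"gripper":0},{"tx":-3,"ty":-5,"tz":0,"wx":0,"wy":0,"wz":0.57,"gripper":0},{"tx":-3.5,"ty":-5,"tz":0,"wx":0,"wy":0,"wz":0.7,"gripper":0},{"tx":-4,"ty":-5,"tz":0,"wx":0,"wy":0,"wz":0.8,"gripper":0},{"tx":-4.3,"ty":-5,"tz":0,"wx":0,"wy":0,"wz":0.87,"gripper":0},{"tx":-4.3,"ty":-5,"tz":0,"wx":0,"wy":0,"wz":0.87,"gripper":0},{"tx":-4.3,"ty":-5,"tz":0,"wx":0,"wy":0,"wz":0.87,"gripper":0}]' 110
python3 - <<'E'
from h import *
im=ctrl.get_image("wrist"); cv2.imwrite("pics/w9.png",im); c=ctrl.get_calibration("wrist")
hsv=cv2.cvtColor(im,cv2.COLOR_BGR2HSV); m=cv2.inRange(hsv,(6,80,80),(18,255,255)); m[200:]=0
k=max(cv2.findContours(m,0,1)[0],key=cv2.contourArea)[:,0]; print(k[np.argmin(k.sum(1))],k[np.argmax(k[:,0]-k[:,1])],k.min(0),k.max(0))
go([.47,.30,.20],-.147)
E
```

```text
time: 9.85
tcp_pos: [0.5157, -0.3679, 0.1859]
orientation: [-1.57, -0.002, 0.181]
contact_force: [-0.2, 0.3, -4.6]
width: 0.0104
[157  77] [479  78] [157  75] [479 199]
shift cm [ 7.55 -1.33 66.55] rotvec [-0.001  0.328  0.002]
```

```bash
python3 -m inch '[{"tx":0.1,"ty":-1.3,"tz":1,"wx":0,"wy":0,"wz":0,"gripper":0},{"tx":0.3,"ty":-1.3,"tz":3,"wx":0,"wy":0.01,"wz":0,"gripper":0},{"tx":0.5,"ty":-1.3,"tz":6,"wx":0,"wy":0.02,"wz":0,"gripper":0},{"tx":0.9,"ty":-1.3,"tz":10,"wx":0,"wy":0.04,"wz":0,"gripper":0},{"tx":1.2,"ty":-1.3,"tz":14,"wx":0,"wy":0.06,"wz":0,"gripper":0},{"tx":1.6,"ty":-1.3,"tz":18,"wx":0,"wy":0.08,"wz":0,"gripper":0},{"tx":1.9,"ty":-1.3,"tz":22,"wx":0,"wy":0.1,"wz":0,"gripper":0},{"tx":2.3,"ty":-1.3,"tz":26,"wx":0,"wy":0.13,"wz":0,"gripper":0},{"tx":2.6,"ty":-1.3,"tz":30,"wx":0,"wy":0.16,"wz":0,"gripper":0},{"tx":3,"ty":-1.3,"tz":34,"wx":0,"wy":0.19,"wz":0,"gripper":0},{"tx":3.3,"ty":-1.3,"tz":38,"wx":0,"wy":0.22,"wz":0,"gripper":0},{"tx":3.7,"ty":-1.3,"tz":42,"wx":0,"wy":0.25,"wz":0,"gripper":0}]' 110
python3 - <<'E'
from h import *
go([.452,.31,.20],-.147)
E
```

```text
time: 11.1
tcp_pos: [0.4754, 0.0533, 0.2007]
orientation: [-1.57, -0.003, -0.071]
contact_force: [0.6, 0.5, -2.9]
width: 0.0105
shift cm [-4.16  0.08 25.44] rotvec [-0.001  0.076  0.003]
```

```bash
python3 -m inch '[{"tx":-0.7,"ty":0,"tz":4,"wx":0,"wy":0.02,"wz":0,"gripper":0},{"tx":-1.3,"ty":0,"tz":8,"wx":0,"wy":0.04,"wz":0,"gripper":0},{"tx":-2,"ty":0,"tz":12,"wx":0,"wy":0.06,"wz":0,"gripper":0},{"tx":-2.6,"ty":0,"tz":16,"wx":0,"wy":0.076,"wz":0,"gripper":0},{"tx":-3.3,"ty":0,"tz":20,"wx":0,"wy":0.076,"wz":0,"gripper":0},{"tx":-3.8,"ty":0,"tz":23,"wx":0,"wy":0.076,"wz":0,"gripper":0},{"tx":-4.1,"ty":0,"tz":24.8,"wx":0,"wy":0.076,"wz":0,"gripper":0},{"tx":-4.2,"ty":0,"tz":25.4,"wx":0,"wy":0.076,"wz":0,"gripper":0},{"tx":-4.2,"ty":0,"tz":25.4,"wx":0,"wy":0.076,"wz":0,"gripper":0},{"tx":-4.2,"ty":0,"tz":25.4,"wx":0,"wy":0.076,"wz":0,"gripper":0}]' 110
python3 - <<'E'
from h import *
im=ctrl.get_image("wrist"); cv2.imwrite("pics/w10.png",im[:300]); c=ctrl.get_calibration("wrist"); np.save("pics/w10.npy",c)
t,R,o=pose(); print(t-R[:,1]*.0565,o["orientation"],o["contact_force"])
print("expected inner top corners",proj([[.585,.428,.028],[.5573,.2308,.028],[.3884,.4587,.028]],c).round())
E
```

```text
time: 12.1
tcp_pos: [0.4519, 0.307, 0.1997]
orientation: [-1.571, -0.0, -0.146]
contact_force: [0.2, 0.4, -5.2]
width: 0.0105
[0.45197404 0.30688182 0.25607568] [-1.57062212e+00 -3.57514877e-04 -1.46278268e-01] [ 0.17219565  0.11759891 -4.8538572 ]
expected inner top corners [[415.  59.]
 [403. 220.]
 [243.  57.]]
```

View pics/w10.png

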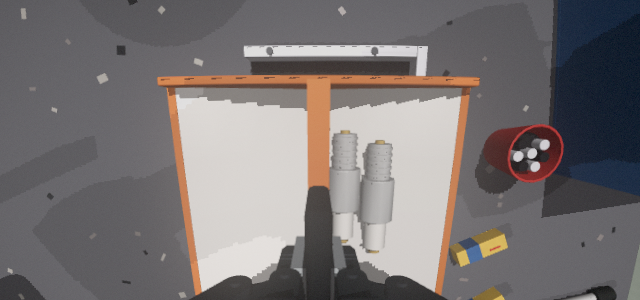

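The fence's inner top edge runs from (247,57) to (415,57), parallel to the dish edge, and its corner is within 1 mm of prediction. I'll lower the dish 2 cm clear of both fences.

```bash
python3 -m inch '[{"tx":0.2,"ty":2,"tz":1,"wx":0,"wy":0,"wz":0,"gripper":0},{"tx":0.45,"ty":5,"tz":2.4,"wx":0,"wy":0,"wz":0,"gripper":0},{"tx":0.45,"ty":9,"tz":2.4,"wx":0,"wy":0,"wz":0,"gripper":0},{"tx":0.45,"ty":13,"tz":2.4,"wx":0,"wy":0,"wz":0,"gripper":0},{"tx":0.45,"ty":15.5,"tz":2.4,"wx":0,"wy":0,"wz":0,"gripper":0},{"tx":0.45,"ty":17,"tz":2.4,"wx":0,"wy":0,"wz":0,"gripper":0},{"tx":0.45,"ty":17.3,"tz":2.4,"wx":0,"wy":0,"wz":0,"gripper":0},{"tx":0.45,"ty":17.3,"tz":2.4,"wx":0,"wy":0,"wz":0,"gripper":0},{"tx":0.45,"ty":17.3,"tz":2.4,"wx":0,"wy":0,"wz":0,"gripper":0}]' 110
python3 -m inch '[{"tx":0,"ty":0.1,"tz":0,"wx":0,"wy":0,"wz":0,"gripper":0},{"tx":0,"ty":0.2,"tz":0,"wx":0,"wy":0,"wz":0,"gripper":0},{"tx":0,"ty":0.2,"tz":0,"wx":0,"wy":0,"wz":0,"gripper":0},{"tx":0,"ty":0.2,"tz":0,"wx":0,"wy":0,"wz":0,"gripper":0}]' 110
```

```text
time: 13.05
tcp_pos: [0.4606, 0.331, 0.0274]
orientation: [-1.57, -0.002, -0.146]
contact_force: [-0.2, -0.3, -3.4]
width: 0.0107
time: 13.45
tcp_pos: [0.4598, 0.331, 0.0243]
orientation: [-1.571, -0.0, -0.145]
contact_force: [0.6, 0.7, -4.5]
width: 0.0103
```

```bash
python3 -m inch '[{"tx":0.5,"ty":0.05,"tz":0.5,"wx":0,"wy":0,"wz":0,"gripper":0},{"tx":1,"ty":0.05,"tz":1,"wx":0,"wy":0,"wz":0,"gripper":0},{"tx":1.4,"ty":0.05,"tz":1.4,"wx":0,"wy":0,"wz":0,"gripper":0},{"tx":1.4,"ty":0.05,"tz":1.4,"wx":0,"wy":0,"wz":0,"gripper":0},{"tx":1.4,"ty":0.05,"tz":1.4,"wx":0,"wy":0,"wz":0,"gripper":0}]' 110
python3 -m inch '[{"tx":0.15,"ty":0,"tz":0,"wx":0,"wy":0,"wz":0,"gripper":0},{"tx":0.3,"ty":0,"tz":0,"wx":0,"wy":0,"wz":0,"gripper":0},{"tx":0.45,"ty":0,"tz":0,"wx":0,"wy":0,"wz":0,"gripper":0},{"tx":0.45,"ty":0,"tz":0,"wx":0,"wy":0,"wz":0,"gripper":0},{"tx":0.45,"ty":0,"tz":0,"wx":0,"wy":0,"wz":0,"gripper":0}]' 110
python3 -m inch '[{"tx":0,"ty":0,"tz":0.2,"wx":0,"wy":0,"wz":0,"gripper":0},{"tx":0,"ty":0,"tz":0.4,"wx":0,"wy":0,"wz":0,"gripper":0},{"tx":0,"ty":0,"tz":0.6,"wx":0,"wy":0,"wz":0,"gripper":0},{"tx":0,"ty":0,"tz":0.6,"wx":0,"wy":0,"wz":0,"gripper":0},{"tx":0,"ty":0,"tz":0.6,"wx":0,"wy":0,"wz":0,"gripper":0}]' 110
```

```text
time: 13.95
tcp_pos: [0.476, 0.343, 0.0238]
orientation: [-1.57, -0.001, -0.145]
contact_force: [1.3, 0.9, -3.0]
width: 0.0106
time: 14.45
tcp_pos: [0.4798, 0.3419, 0.0238]
orientation: [-1.571, 0.0, -0.145]
contact_force: [-4.3, -1.1, 2.5]
width: 0.0106
time: 14.95
tcp_pos: [0.4804, 0.3476, 0.0238]
orientation: [-1.572, 0.001, -0.145]
contact_force: [-6.4, -3.8, 3.5]
width: 0.0108
```

```bash
python3 -m inch '[{"tx":0.1,"ty":0,"tz":0.1,"wx":0,"wy":0,"wz":0,"gripper":0},{"tx":0.1,"ty":0,"tz":0.2,"wx":0,"wy":0,"wz":0,"gripper":0},{"tx":0.1,"ty":0,"tz":0.2,"wx":0,"wy":0,"wz":0,"gripper":0},{"tx":0.1,"ty":0,"tz":0.2,"wx":0,"wy":0,"wz":0,"gripper":0}]' 110
python3 -m inch '[{"tx":0.05,"ty":0,"tz":0.1,"wx":0,"wy":0,"wz":0,"gripper":0},{"tx":0.05,"ty":0,"tz":0.2,"wx":0,"wy":0,"wz":0,"gripper":0},{"tx":0.05,"ty":0,"tz":0.2,"wx":0,"wy":0,"wz":0,"gripper":0},{"tx":0.05,"ty":0,"tz":0.2,"wx":0,"wy":0,"wz":0,"gripper":0}]' 110
```

```text
time: 15.35
tcp_pos: [0.4805, 0.3485, 0.0239]
orientation: [-1.575, 0.004, -0.145]
contact_force: [-13.0, -11.0, 9.1]
width: 0.0107
time: 15.75
tcp_pos: [0.4806, 0.3486, 0.0241]
orientation: [-1.579, 0.006, -0.144]
contact_force: [-20.5, -21.5, 17.5]
width: 0.0106
```

Firm contact with both fences: about 20 N on each, at the predicted pose. Now I release and lift off.

```bash
python3 -m inch '[{"tx":-0.15,"ty":0,"tz":-0.2,"wx":0,"wy":0,"wz":0,"gripper":0},{"tx":-0.15,"ty":0,"tz":-0.2,"wx":0,"wy":0,"wz":0,"gripper":2.4},{"tx":-0.15,"ty":0,"tz":-0.2,"wx":0,"wy":0,"wz":0,"gripper":2.4},{"tx":-0.15,"ty":0,"tz":-0.2,"wx":0,"wy":0,"wz":0,"gripper":2.4},{"tx":-0.15,"ty":-2,"tz":-0.2,"wx":0,"wy":0,"wz":0,"gripper":3},{"tx":-0.15,"ty":-6,"tz":-0.2,"wx":0,"wy":0,"wz":0,"gripper":4},{"tx":-0.15,"ty":-11,"tz":-0.2,"wx":0,"wy":0,"wz":0,"gripper":4},{"tx":-0.15,"ty":-16,"tz":-0.2,"wx":0,"wy":0,"wz":0,"gripper":4},{"tx":-0.15,"ty":-17,"tz":-0.2,"wx":0,"wy":0,"wz":0,"gripper":4}]' 60
python3 - <<'E'
from h import *
go([.42,.05,.25],0)
E
```

```text
time: 16.65
tcp_pos: [0.4833, 0.3512, 0.2001]
orientation: [-1.565, -0.009, -0.145]
contact_force: [0.4, 0.4, -0.8]
width: 0.0401
shift cm [ -1.87  -5.19 -30.69] rotvec [-0.005 -0.145  0.009]
```

```bash
python3 -m inch '[{"tx":-0.5,"ty":-4,"tz":-3,"wx":0,"wy":-0.03,"wz":0,"gripper":4},{"tx":-1,"ty":-5.2,"tz":-7,"wx":0,"wy":-0.07,"wz":0,"gripper":4},{"tx":-1.2,"ty":-5.2,"tz":-12,"wx":0,"wy":-0.145,"wz":0,"gripper":4},{"tx":-1.4,"ty":-5.2,"tz":-17,"wx":0,"wy":-0.145,"wz":0,"gripper":4},{"tx":-1.6,"ty":-5.2,"tz":-22,"wx":0,"wy":-0.145,"wz":0,"gripper":4},{"tx":-1.8,"ty":-5.2,"tz":-27,"wx":0,"wy":-0.145,"wz":0,"gripper":4},{"tx":-1.9,"ty":-5.2,"tz":-30.7,"wx":0,"wy":-0.145,"wz":0,"gripper":4},{"tx":-1.9,"ty":-5.2,"tz":-30.7,"wx":0,"wy":-0.145,"wz":0,"gripper":4},{"tx":-1.9,"ty":-5.2,"tz":-30.7,"wx":0,"wy":-0.145,"wz":0,"gripper":4}]' 60
python3 - <<'E'
from h import *
T=ctrl.get_image("top"); c=ctrl.get_calibration("top"); cv2.imwrite("pics/t11.png",T)
hsv=cv2.cvtColor(T,cv2.COLOR_BGR2HSV); m=cv2.inRange(hsv,(5,120,100),(17,255,255)); m[:190]=0; m[300:]=0; m[:,:135]=0; m[:,260:]=0
ys,xs=np.nonzero(m); print("dish",rect(ray(np.c_[xs,ys],c,.034)))
w=ctrl.get_image("wrist"); cv2.imwrite("pics/w11.png",w); cw=ctrl.get_calibration("wrist"); np.save("pics/w11.npy",cw)
m=cv2.inRange(hsv,(20,120,120),(130,255,255)); m[:145]=0;m[195:]=0;m[:,:250]=0;m[:,420:]=0
m=cv2.morphologyEx(m,cv2.MORPH_CLOSE,np.ones((5,5)))
for k in cv2.findContours(m,0,1)[0]:
    if cv2.contourArea(k)>80: print("carton top",rect(ray(k[:,0],c,.02)))
cv2.imwrite("pics/p11.png",np.hstack([cv2.resize(T[185:300,130:255],(500,460)),cv2.resize(w,(300,188))[:,:].repeat(1,0) if 0 else np.vstack([cv2.resize(w,(300,188)),np.zeros((272,300,3),np.uint8)])]))
E
```

```text
time: 17.55
tcp_pos: [0.4182, 0.0487, 0.2456]
orientation: [-1.571, -0.0, -0.002]
contact_force: [0.3, 0.2, -1.0]
width: 0.04
dish (479.9, 348.4, 197.0, 183.0, 81.9)
carton top (669.7, -170.8, 73.5, 28.7, 18.4)
carton top (667.9, 166.8, 73.8, 25.0, 16.5)
carton top (674.9, 59.5, 74.0, 25.8, 26.1)
carton top (710.9, -46.7, 61.0, 25.9, 11.0)
```

View pics/p11.png

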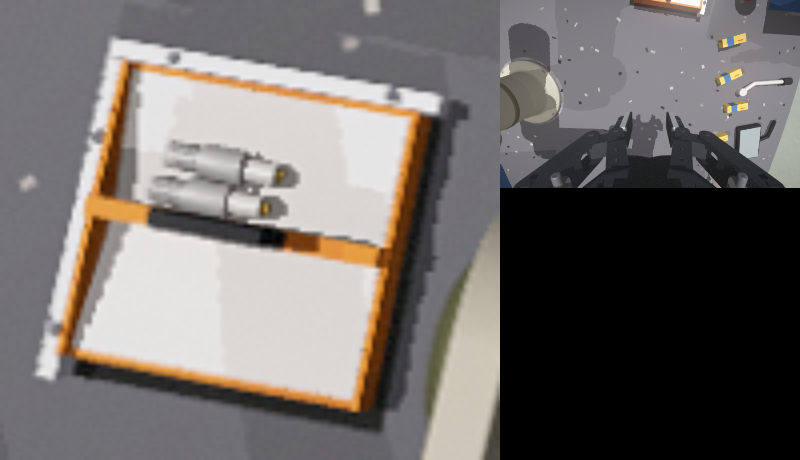

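The dish is snug: measured at (0.480, 0.348), yaw -8.1°, with no gap to either fence. The clean plugs are in place and the other section is empty. One carton (now about x 0.71, y -0.05) has been knocked, so I'll re-measure it and work out the picks and the fingertip offset.

Run:
```python
from h import *
T=cv2.imread("pics/t11.png"); c=ctrl.get_calibration("top"); hsv=cv2.cvtColor(T,cv2.COLOR_BGR2HSV)
m=cv2.inRange(hsv,(20,120,120),(130,255,255)); m[:115]=0;m[195:]=0;m[:,:250]=0;m[:,420:]=0
m=cv2.morphologyEx(m,cv2.MORPH_CLOSE,np.ones((5,5)))
for k in cv2.findContours(m,0,1)[0]:
    if cv2.contourArea(k)<80: continue
    x,y,w,h,a=rect(ray(k[:,0],c,.02)); 
    if h>w: a-=90
    p=np.array([x,y])/1000; a=np.radians(a); g=p-.012*np.array([np.cos(a),np.sin(a)])
    print("carton",(x,y,w,h),"yaw",round(np.degrees(a),1),"grip",g.round(4),"tool yaw",round(a+np.pi/2,3),k[:,0].min(0),k[:,0].max(0)); go([*g,.06],a+np.pi/2)
print("lever",ray([(333,150),(322,130)],c,.015).round(3))
# tip offset from shut view w4: rebuild wrist cam relative to tool
cw=ctrl.get_calibration("wrist"); t,R,o=pose()
for d in (.03,.035,.04,.045): print(d,(proj(t+R@np.array([0,-d,.011]),cw)-[200,130])*3)
```

```text
carton (669.7, -170.8, 73.5, 28.7) yaw 18.4 grip [ 0.6583 -0.1746] tool yaw 1.892 [394 159] [412 188]
shift cm [ 23.99  18.54 -22.46] rotvec [-0.    -1.891  0.   ]
carton (667.9, 166.8, 73.8, 25.0) yaw 16.5 grip [0.6564 0.1634] tool yaw 1.859 [261 156] [276 185]
shift cm [23.83 18.55 11.34] rotvec [-0.    -1.858  0.   ]
carton (674.9, 59.5, 74.0, 25.8) yaw 26.1 grip [0.6641 0.0542] tool yaw 2.026 [301 154] [321 183]
shift cm [24.59 18.55  0.42] rotvec [-0.    -2.025  0.   ]
carton (717.2, -45.4, 74.0, 25.9) yaw 11.0 grip [ 0.7054 -0.0477] tool yaw 1.763 [346 139] [360 168]
shift cm [28.71 18.55 -9.78] rotvec [-0.    -1.762  0.   ]
lever [[0.726 0.006 0.015]
 [0.778 0.035 0.015]]
0.03 [[348.86098502 293.91126477]]
0.035 [[348.72054449 304.07460617]]
0.04 [[348.57137291 314.87420959]]
0.045 [[348.41263815 326.37117251]]
```

```bash
python3 -m inch '[{"tx":3,"ty":2,"tz":1,"wx":0,"wy":-0.15,"wz":0,"gripper":3.8},{"tx":6,"ty":4,"tz":3,"wx":0,"wy":-0.3,"wz":0,"gripper":3.8},{"tx":9,"ty":6,"tz":5,"wx":0,"wy":-0.45,"wz":0,"gripper":3.8},{"tx":12,"ty":8,"tz":7,"wx":0,"wy":-0.6,"wz":0,"gripper":3.8},{"tx":15,"ty":10,"tz":8,"wx":0,"wy":-0.75,"wz":0,"gripper":3.8},{"tx":18,"ty":12,"tz":9,"wx":0,"wy":-0.9,"wz":0,"gripper":3.8},{"tx":21,"ty":13,"tz":10,"wx":0,"wy":-1.05,"wz":0,"gripper":3.8},{"tx":23.8,"ty":14,"tz":11.3,"wx":0,"wy":-1.2,"wz":0,"gripper":3.8},{"tx":23.8,"ty":14,"tz":11.3,"wx":0,"wy":-1.35,"wz":0,"gripper":3.8},{"tx":23.8,"ty":14,"tz":11.3,"wx":0,"wy":-1.5,"wz":0,"gripper":3.8},{"tx":23.8,"ty":14,"tz":11.3,"wx":0,"wy":-1.65,"wz":0,"gripper":3.8},{"tx":23.8,"ty":14,"tz":11.3,"wx":0,"wy":-1.8,"wz":0,"gripper":3.8}]' 30
python3 -m inch '[{"tx":0,"ty":0,"tz":0,"wx":0,"wy":-0.058,"wz":0,"gripper":3.8},{"tx":0,"ty":0,"tz":0,"wx":0,"wy":-0.058,"wz":0,"gripper":3.8},{"tx":0,"ty":0,"tz":0,"wx":0,"wy":-0.058,"wz":0,"gripper":3.8}]' 30
python3 - <<'E'
from h import *
go([.6564,.1634,-.033],1.859)
im=ctrl.get_image("wrist"); cv2.imwrite("pics/w12.png",im); c=ctrl.get_calibration("wrist"); print(pose()[0])
hsv=cv2.cvtColor(im,cv2.COLOR_BGR2HSV); m=cv2.inRange(hsv,(18,90,100),(130,255,255)); m[:30]=0
for k in cv2.findContours(cv2.morphologyEx(m,cv2.MORPH_CLOSE,np.ones((9,9))),0,1)[0]:
    if cv2.contourArea(k)>600: print(cv2.boundingRect(k),rect(ray(k[:,0],c,.024)))
E
```

```text
time: 18.85
tcp_pos: [0.6558, 0.164, 0.1048]
orientation: [-1.57, -0.0, 1.808]
contact_force: [-0.4, -0.1, 0.7]
width: 0.0377
time: 19.15
tcp_pos: [0.6558, 0.1632, 0.1052]
orientation: [-1.57, -0.0, 1.858]
contact_force: [0.1, -0.2, 0.1]
width: 0.0381
shift cm [-0.   13.82 -0.06] rotvec [-0.    -0.001  0.   ]
[0.6559024  0.16295336 0.10536288]
(305, 167, 26, 74) (666.9, 165.4, 75.0, 24.3, 16.0)
(85, 155, 45, 74) (714.6, -39.1, 76.3, 40.8, 11.4)
(188, 143, 49, 77) (673.6, 62.5, 72.6, 32.1, 26.0)
(0, 112, 25, 40) (680.9, -145.7, 37.3, 28.8, 16.6)
```

The wrist view puts the carton at (0.667, 0.165), within 2 mm of the top view. Descending to grip it.

```bash
python3 -m inch '[{"tx":0.1,"ty":5,"tz":0,"wx":0,"wy":0,"wz":0,"gripper":3.8},{"tx":0.1,"ty":9,"tz":0,"wx":0,"wy":0,"wz":0,"gripper":3.8},{"tx":0.1,"ty":12,"tz":0,"wx":0,"wy":0,"wz":0,"gripper":3.8},{"tx":0.1,"ty":13.8,"tz":0,"wx":0,"wy":0,"wz":0,"gripper":3.8},{"tx":0.1,"ty":13.8,"tz":0,"wx":0,"wy":0,"wz":0,"gripper":3.8},{"tx":0.1,"ty":13.8,"tz":0,"wx":0,"wy":0,"wz":0,"gripper":1.5},{"tx":0.1,"ty":13.8,"tz":0,"wx":0,"wy":0,"wz":0,"gripper":1.5},{"tx":0.1,"ty":13.8,"tz":0,"wx":0,"wy":0,"wz":0,"gripper":1.5},{"tx":0.1,"ty":13.8,"tz":0,"wx":0,"wy":0,"wz":0,"gripper":1.5},{"tx":0.1,"ty":13.8,"tz":0,"wx":0,"wy":0,"wz":0,"gripper":1.5}]' 40
python3 -m inch '[{"tx":0,"ty":-3,"tz":0,"wx":0,"wy":0,"wz":0,"gripper":1.5},{"tx":0,"ty":-8,"tz":0,"wx":0,"wy":0,"wz":0,"gripper":1.5},{"tx":0,"ty":-13,"tz":0,"wx":0,"wy":0,"wz":0,"gripper":1.5},{"tx":0,"ty":-17,"tz":0,"wx":0,"wy":0,"wz":0,"gripper":1.5},{"tx":0,"ty":-17,"tz":0,"wx":0,"wy":0,"wz":0,"gripper":1.5}]' 40
python3 - <<'E'
from h import *
D=np.array([.480,.3484]);a=-.144;u=np.array([np.cos(a),np.sin(a)]);v=np.array([-u[1],u[0]])
for s in (.062,.021,-.021,-.062):
    p=D-(.0475+.012)*u+s*v; print(s,p.round(4)); go([*p,.13],a+np.pi/2)
E
```

```text
time: 20.2
tcp_pos: [0.6562, 0.1631, -0.0314]
orientation: [-1.572, 0.0, 1.858]
contact_force: [-0.6, 0.5, 4.5]
width: 0.0229
time: 20.7
tcp_pos: [0.6584, 0.1632, 0.1448]
orientation: [-1.582, 0.002, 1.858]
contact_force: [-1.1, -0.0, -0.3]
width: 0.0228
0.062 [0.43   0.4183]
shift cm [30.93  1.23 14.69] rotvec [ 0.012  0.431 -0.   ]
0.021 [0.4241 0.3777]
shift cm [27.21  1.22 16.4 ] rotvec [ 0.012  0.431 -0.   ]
-0.021 [0.4181 0.3362]
shift cm [23.39  1.21 18.16] rotvec [ 0.012  0.431 -0.   ]
-0.062 [0.4122 0.2956]
shift cm [19.67  1.2  19.87] rotvec [ 0.012  0.431 -0.   ]
```

```bash
python3 -m inch '[{"tx":4.5,"ty":0,"tz":2.1,"wx":0,"wy":0.1,"wz":0,"gripper":1.5},{"tx":9,"ty":0,"tz":4.3,"wx":0,"wy":0.2,"wz":0,"gripper":1.5},{"tx":13.5,"ty":0,"tz":6.4,"wx":0,"wy":0.3,"wz":0,"gripper":1.5},{"tx":18,"ty":0,"tz":8.6,"wx":0,"wy":0.431,"wz":0,"gripper":1.5},{"tx":22.5,"ty":0,"tz":10.7,"wx":0,"wy":0.431,"wz":0,"gripper":1.5},{"tx":27,"ty":0,"tz":12.8,"wx":0,"wy":0.431,"wz":0,"gripper":1.5},{"tx":30,"ty":0,"tz":14.3,"wx":0,"wy":0.431,"wz":0,"gripper":1.5},{"tx":30.9,"ty":1.2,"tz":14.7,"wx":0,"wy":0.431,"wz":0,"gripper":1.5},{"tx":30.9,"ty":1.2,"tz":14.7,"wx":0,"wy":0.431,"wz":0,"gripper":1.5},{"tx":30.9,"ty":1.2,"tz":14.7,"wx":0,"wy":0.431,"wz":0,"gripper":1.5}]' 40
python3 - <<'E'
from h import *
go([.43,.4183,-.001],1.427)
E
```

```text
time: 21.7
tcp_pos: [0.4279, 0.4167, 0.125]
orientation: [-1.57, 0.001, 1.426]
contact_force: [0.1, -0.3, -0.2]
width: 0.0231
shift cm [ 0.2 12.6 -0.2] rotvec [-0.001 -0.001 -0.001]
```

```bash
python3 -m inch '[{"tx":0.2,"ty":4,"tz":-0.2,"wx":0,"wy":0,"wz":0,"gripper":1.5},{"tx":0.2,"ty":8,"tz":-0.2,"wx":0,"wy":0,"wz":0,"gripper":1.5},{"tx":0.2,"ty":11,"tz":-0.2,"wx":0,"wy":0,"wz":0,"gripper":1.5},{"tx":0.2,"ty":12.2,"tz":-0.2,"wx":0,"wy":0,"wz":0,"gripper":1.5},{"tx":0.2,"ty":12.6,"tz":-0.2,"wx":0,"wy":0,"wz":0,"gripper":1.5},{"tx":0.2,"ty":12.6,"tz":-0.2,"wx":0,"wy":0,"wz":0,"gripper":1.5}]' 40
python3 -m inch '[{"tx":0,"ty":0,"tz":0,"wx":0,"wy":0,"wz":0,"gripper":3.1},{"tx":0,"ty":0,"tz":0,"wx":0,"wy":0,"wz":0,"gripper":3.1},{"tx":0,"ty":0,"tz":0,"wx":0,"wy":0,"wz":0,"gripper":3.1},{"tx":0,"ty":-2,"tz":0,"wx":0,"wy":0,"wz":0,"gripper":3.1},{"tx":0,"ty":-5,"tz":0,"wx":0,"wy":0,"wz":0,"gripper":3.1},{"tx":0,"ty":-10,"tz":0,"wx":0,"wy":0,"wz":0,"gripper":3.8},{"tx":0,"ty":-14,"tz":0,"wx":0,"wy":0,"wz":0,"gripper":3.8}]' 40
python3 - <<'E'
from h import *
go([.6641,.0542,.08],2.026)
im=ctrl.get_image("wrist"); cv2.imwrite("pics/w13.png",im)
E
```

```text
time: 22.3
tcp_pos: [0.4306, 0.4193, 0.0006]
orientation: [-1.572, -0.001, 1.426]
contact_force: [-0.0, -0.1, -0.6]
width: 0.0232
time: 23.0
tcp_pos: [0.4297, 0.4195, 0.1426]
orientation: [-1.572, -0.001, 1.427]
contact_force: [-0.2, 0.1, 0.4]
width: 0.0383
shift cm [-32.81   6.26 -28.42] rotvec [ 0.002 -0.599  0.001]
```

View pics/w13.png

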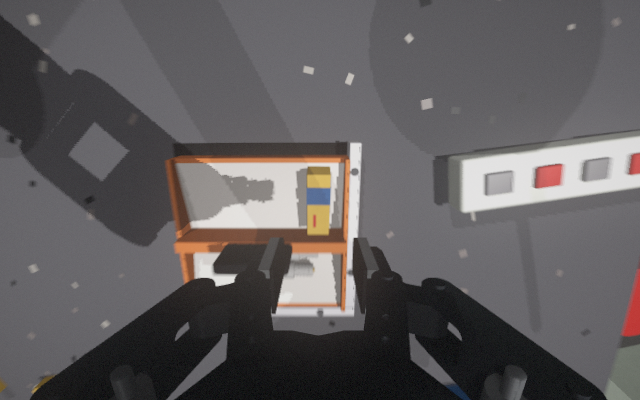

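The first carton lies square in the emptied section at (318,200), on the floor between the end wall and the middle, with the clean plugs untouched. Next is the carton at (0.675, 0.06).

```bash
python3 -m inch '[{"tx":-3.6,"ty":0,"tz":-3.1,"wx":0,"wy":-0.1,"wz":0,"gripper":3.8},{"tx":-7.2,"ty":0,"tz":-6.2,"wx":0,"wy":-0.2,"wz":0,"gripper":3.8},{"tx":-10.8,"ty":0,"tz":-9.3,"wx":0,"wy":-0.3,"wz":0,"gripper":3.8},{"tx":-14.4,"ty":0,"tz":-12.4,"wx":0,"wy":-0.4,"wz":0,"gripper":3.8},{"tx":-18,"ty":1,"tz":-15.5,"wx":0,"wy":-0.5,"wz":0,"gripper":3.8},{"tx":-21.6,"ty":2,"tz":-18.7,"wx":0,"wy":-0.6,"wz":0,"gripper":3.8},{"tx":-25.2,"ty":3,"tz":-21.8,"wx":0,"wy":-0.6,"wz":0,"gripper":3.8},{"tx":-28.8,"ty":5,"tz":-25,"wx":0,"wy":-0.6,"wz":0,"gripper":3.8},{"tx":-32,"ty":6.2,"tz":-27.7,"wx":0,"wy":-0.6,"wz":0,"gripper":3.8},{"tx":-32.8,"ty":6.2,"tz":-28.4,"wx":0,"wy":-0.6,"wz":0,"gripper":3.8},{"tx":-32.8,"ty":6.2,"tz":-28.4,"wx":0,"wy":-0.6,"wz":0,"gripper":3.8},{"tx":-32.8,"ty":6.2,"tz":-28.4,"wx":0,"wy":-0.6,"wz":0,"gripper":3.8}]' 40
cat > car.py <<'E'
from h import *
def look():
    im=ctrl.get_image("wrist"); c=ctrl.get_calibration("wrist"); t=pose()[0]
    hsv=cv2.cvtColor(im,cv2.COLOR_BGR2HSV); m=cv2.inRange(hsv,(18,90,100),(130,255,255)); m[:30]=0
    for k in cv2.findContours(cv2.morphologyEx(m,cv2.MORPH_CLOSE,np.ones((9,9))),0,1)[0]:
        if cv2.contourArea(k)>600:
            x,y,w,h,a=rect(ray(k[:,0],c,.024)); a-=90*(h>w)
            if np.hypot(x/1000-t[0],y/1000-t[1])>.08: continue
            a=np.radians(a); p=np.array([x,y])/1000; g=p-.012*np.array([np.cos(a),np.sin(a)])
            print((x,y,w,h),np.degrees(a)); go([*g,-.033],a+np.pi/2)
look()
E
python3 car.py
```

```text
time: 24.25
tcp_pos: [0.6634, 0.0553, 0.0783]
orientation: [-1.572, 0.0, 2.028]
contact_force: [0.2, 0.4, -1.1]
width: 0.038
(673.5, 59.0, 76.2, 24.2) 25.4
shift cm [-0.13 11.15  0.15] rotvec [ 0.001  0.015 -0.   ]
```

```bash
python3 -m inch '[{"tx":-0.1,"ty":4,"tz":0.1,"wx":0,"wy":0.01,"wz":0,"gripper":3.8},{"tx":-0.1,"ty":8,"tz":0.1,"wx":0,"wy":0.01,"wz":0,"gripper":3.8},{"tx":-0.1,"ty":10.3,"tz":0.1,"wx":0,"wy":0.01,"wz":0,"gripper":3.8},{"tx":-0.1,"ty":11.1,"tz":0.1,"wx":0,"wy":0.01,"wz":0,"gripper":3.8},{"tx":-0.1,"ty":11.1,"tz":0.1,"wx":0,"wy":0.01,"wz":0,"gripper":3.8},{"tx":-0.1,"ty":11.1,"tz":0.1,"wx":0,"wy":0.01,"wz":0,"gripper":1.5},{"tx":-0.1,"ty":11.1,"tz":0.1,"wx":0,"wy":0.01,"wz":0,"gripper":1.5},{"tx":-0.1,"ty":11.1,"tz":0.1,"wx":0,"wy":0.01,"wz":0,"gripper":1.5},{"tx":-0.1,"ty":11.1,"tz":0.1,"wx":0,"wy":0.01,"wz":0,"gripper":1.5},{"tx":-0.1,"ty":11.1,"tz":0.1,"wx":0,"wy":0.01,"wz":0,"gripper":1.5}]' 40
python3 -m inch '[{"tx":0,"ty":-3,"tz":0,"wx":0,"wy":0,"wz":0,"gripper":1.5},{"tx":0,"ty":-8,"tz":0,"wx":0,"wy":0,"wz":0,"gripper":1.5},{"tx":0,"ty":-13,"tz":0,"wx":0,"wy":0,"wz":0,"gripper":1.5},{"tx":0,"ty":-16.5,"tz":0,"wx":0,"wy":0,"wz":0,"gripper":1.5},{"tx":0,"ty":-16.5,"tz":0,"wx":0,"wy":0,"wz":0,"gripper":1.5}]' 40
python3 -c "
from h import *
go([.4241,.3777,.13],1.427)"
```

```text
time: 25.3
tcp_pos: [0.6643, 0.053, -0.0312]
orientation: [-1.574, 0.001, 2.017]
contact_force: [-0.5, 1.9, 7.4]
width: 0.0232
time: 25.8
tcp_pos: [0.6656, 0.0526, 0.1386]
orientation: [-1.58, 0.006, 2.017]
contact_force: [0.4, -0.5, -1.4]
width: 0.0233
shift cm [39.76  0.55  7.76] rotvec [ 0.011  0.59  -0.003]
```

```bash
python3 -m inch '[{"tx":4.4,"ty":0,"tz":0.9,"wx":0,"wy":0.1,"wz":0,"gripper":1.5},{"tx":8.8,"ty":0,"tz":1.7,"wx":0,"wy":0.2,"wz":0,"gripper":1.5},{"tx":13.2,"ty":0,"tz":2.6,"wx":0,"wy":0.3,"wz":0,"gripper":1.5},{"tx":17.6,"ty":0,"tz":3.4,"wx":0,"wy":0.4,"wz":0,"gripper":1.5},{"tx":22,"ty":0,"tz":4.3,"wx":0,"wy":0.5,"wz":0,"gripper":1.5},{"tx":26.4,"ty":0,"tz":5.2,"wx":0,"wy":0.59,"wz":0,"gripper":1.5},{"tx":30.8,"ty":0,"tz":6,"wx":0,"wy":0.59,"wz":0,"gripper":1.5},{"tx":35,"ty":0,"tz":6.8,"wx":0,"wy":0.59,"wz":0,"gripper":1.5},{"tx":38.5,"ty":0.5,"tz":7.5,"wx":0,"wy":0.59,"wz":0,"gripper":1.5},{"tx":39.8,"ty":0.5,"tz":7.8,"wx":0,"wy":0.59,"wz":0,"gripper":1.5},{"tx":39.8,"ty":0.5,"tz":7.8,"wx":0,"wy":0.59,"wz":0,"gripper":1.5},{"tx":39.8,"ty":0.5,"tz":7.8,"wx":0,"wy":0.59,"wz":0,"gripper":1.5}]' 40
python3 -c "
from h import *
go([.4241,.3777,-.001],1.427)"
```

```text
time: 27.0
tcp_pos: [0.4218, 0.3773, 0.1266]
orientation: [-1.571, 0.0, 1.427]
contact_force: [0.8, 0.2, 0.5]
width: 0.0234
shift cm [ 0.08 12.76 -0.22] rotvec [ 0. -0. -0.]
```

```bash
python3 -m inch '[{"tx":-0.1,"ty":4,"tz":-0.2,"wx":0,"wy":0,"wz":0,"gripper":1.5},{"tx":-0.1,"ty":8,"tz":-0.2,"wx":0,"wy":0,"wz":0,"gripper":1.5},{"tx":-0.1,"ty":11,"tz":-0.2,"wx":0,"wy":0,"wz":0,"gripper":1.5},{"tx":-0.1,"ty":12.3,"tz":-0.2,"wx":0,"wy":0,"wz":0,"gripper":1.5},{"tx":-0.1,"ty":12.7,"tz":-0.2,"wx":0,"wy":0,"wz":0,"gripper":1.5},{"tx":-0.1,"ty":12.7,"tz":-0.2,"wx":0,"wy":0,"wz":0,"gripper":1.5}]' 40
python3 -m inch '[{"tx":0,"ty":0,"tz":0,"wx":0,"wy":0,"wz":0,"gripper":3},{"tx":0,"ty":0,"tz":0,"wx":0,"wy":0,"wz":0,"gripper":3},{"tx":0,"ty":0,"tz":0,"wx":0,"wy":0,"wz":0,"gripper":3},{"tx":0,"ty":-2,"tz":0,"wx":0,"wy":0,"wz":0,"gripper":3},{"tx":0,"ty":-5,"tz":0,"wx":0,"wy":0,"wz":0,"gripper":3},{"tx":0,"ty":-10,"tz":0,"wx":0,"wy":0,"wz":0,"gripper":3.6},{"tx":0,"ty":-14,"tz":0,"wx":0,"wy":0,"wz":0,"gripper":3.6}]' 40
python3 -c "
from h import *
im=ctrl.get_image('wrist');cv2.imwrite('pics/w14.png',im)
go([.7054,-.0477,.08],1.763)"
```

```text
time: 27.6
tcp_pos: [0.4239, 0.3766, 0.0005]
orientation: [-1.572, -0.001, 1.426]
contact_force: [-0.3, 0.2, -0.2]
width: 0.023
time: 28.3
tcp_pos: [0.423, 0.377, 0.1426]
orientation: [-1.572, -0.001, 1.427]
contact_force: [0.5, 0.2, 0.2]
width: 0.0357
shift cm [-38.24   6.96 -33.73] rotvec [ 0.011 -0.336  0.006]
```

```bash
python3 -m inch '[{"tx":-3.3,"ty":0,"tz":-2.9,"wx":0,"wy":-0.04,"wz":0,"gripper":3.6},{"tx":-6.6,"ty":0,"tz":-5.8,"wx":0,"wy":-0.08,"wz":0,"gripper":3.6},{"tx":-9.9,"ty":0,"tz":-8.7,"wx":0,"wy":-0.12,"wz":0,"gripper":3.6},{"tx":-13.2,"ty":0,"tz":-11.6,"wx":0,"wy":-0.16,"wz":0,"gripper":3.6},{"tx":-16.5,"ty":0,"tz":-14.5,"wx":0,"wy":-0.2,"wz":0,"gripper":3.6},{"tx":-19.8,"ty":0,"tz":-17.4,"wx":0,"wy":-0.24,"wz":0,"gripper":3.6},{"tx":-23.1,"ty":0,"tz":-20.3,"wx":0,"wy":-0.28,"wz":0,"gripper":3.6},{"tx":-26.4,"ty":0,"tz":-23.2,"wx":0,"wy":-0.336,"wz":0,"gripper":3.6},{"tx":-29.7,"ty":1,"tz":-26.1,"wx":0,"wy":-0.336,"wz":0,"gripper":3.6},{"tx":-33,"ty":3,"tz":-29,"wx":0,"wy":-0.336,"wz":0,"gripper":3.6},{"tx":-36.3,"ty":5,"tz":-32,"wx":0,"wy":-0.336,"wz":0,"gripper":3.6},{"tx":-38.2,"ty":6.5,"tz":-33.7,"wx":0,"wy":-0.336,"wz":0,"gripper":3.6}]' 40
python3 -m inch '[{"tx":0,"ty":0,"tz":0,"wx":0,"wy":0,"wz":0,"gripper":3.6},{"tx":0,"ty":0,"tz":0,"wx":0,"wy":0,"wz":0,"gripper":3.6},{"tx":0,"ty":0,"tz":0,"wx":0,"wy":0,"wz":0,"gripper":3.6}]'
python3 car.py
```

```text
time: 29.55
tcp_pos: [0.7024, -0.0526, 0.073]
orientation: [-1.57, 0.0, 1.761]
contact_force: [0.5, 0.6, -0.0]
width: 0.0358
time: 29.85
tcp_pos: [0.7018, -0.0485, 0.0758]
orientation: [-1.572, 0.0, 1.764]
contact_force: [-0.1, 0.2, 0.4]
width: 0.0361
(716.0, -45.9, 76.0, 24.4) 11.0
shift cm [-0.02 10.89 -0.23] rotvec [ 0.001  0.002 -0.001]
```

```bash
python3 -m inch '[{"tx":0,"ty":4,"tz":-0.2,"wx":0,"wy":0,"wz":0,"gripper":3.6},{"tx":0,"ty":8,"tz":-0.2,"wx":0,"wy":0,"wz":0,"gripper":3.6},{"tx":0,"ty":10.1,"tz":-0.2,"wx":0,"wy":0,"wz":0,"gripper":3.6},{"tx":0,"ty":10.9,"tz":-0.2,"wx":0,"wy":0,"wz":0,"gripper":3.6},{"tx":0,"ty":10.9,"tz":-0.2,"wx":0,"wy":0,"wz":0,"gripper":3.6},{"tx":0,"ty":10.9,"tz":-0.2,"wx":0,"wy":0,"wz":0,"gripper":1.5},{"tx":0,"ty":10.9,"tz":-0.2,"wx":0,"wy":0,"wz":0,"gripper":1.5},{"tx":0,"ty":10.9,"tz":-0.2,"wx":0,"wy":0,"wz":0,"gripper":1.5},{"tx":0,"ty":10.9,"tz":-0.2,"wx":0,"wy":0,"wz":0,"gripper":1.5},{"tx":0,"ty":10.9,"tz":-0.2,"wx":0,"wy":0,"wz":0,"gripper":1.5}]' 40
python3 -m inch '[{"tx":0,"ty":-3,"tz":0,"wx":0,"wy":0,"wz":0,"gripper":1.5},{"tx":0,"ty":-8,"tz":0.5,"wx":0,"wy":0,"wz":0,"gripper":1.5},{"tx":0,"ty":-13,"tz":1,"wx":0,"wy":0,"wz":0,"gripper":1.5},{"tx":0,"ty":-16.5,"tz":2,"wx":0,"wy":0,"wz":0,"gripper":1.5},{"tx":0,"ty":-16.5,"tz":2,"wx":0,"wy":0,"wz":0,"gripper":1.5}]' 40
python3 -c "
from h import *
go([.4181,.3362,.13],1.427)"
```

```text
time: 30.9
tcp_pos: [0.7047, -0.0492, -0.0321]
orientation: [-1.574, 0.001, 1.763]
contact_force: [-0.7, 0.9, 6.3]
width: 0.0228
time: 31.4
tcp_pos: [0.6858, -0.0537, 0.138]
orientation: [-1.581, 0.005, 1.763]
contact_force: [0.6, 0.5, -0.5]
width: 0.023
shift cm [43.38  0.4  18.84] rotvec [ 0.011  0.336 -0.003]
```

```bash
python3 -m inch '[{"tx":4,"ty":0,"tz":1.7,"wx":0,"wy":0.05,"wz":0,"gripper":1.5},{"tx":8,"ty":0,"tz":3.5,"wx":0,"wy":0.1,"wz":0,"gripper":1.5},{"tx":12,"ty":0,"tz":5.2,"wx":0,"wy":0.15,"wz":0,"gripper":1.5},{"tx":16,"ty":0,"tz":7,"wx":0,"wy":0.2,"wz":0,"gripper":1.5},{"tx":20,"ty":0,"tz":8.7,"wx":0,"wy":0.25,"wz":0,"gripper":1.5},{"tx":24,"ty":0,"tz":10.4,"wx":0,"wy":0.3,"wz":0,"gripper":1.5},{"tx":28,"ty":0,"tz":12.2,"wx":0,"wy":0.336,"wz":0,"gripper":1.5},{"tx":32,"ty":0,"tz":13.9,"wx":0,"wy":0.336,"wz":0,"gripper":1.5},{"tx":36,"ty":0,"tz":15.6,"wx":0,"wy":0.336,"wz":0,"gripper":1.5},{"tx":40,"ty":0,"tz":17.4,"wx":0,"wy":0.336,"wz":0,"gripper":1.5},{"tx":43.4,"ty":0.4,"tz":18.8,"wx":0,"wy":0.336,"wz":0,"gripper":1.5},{"tx":43.4,"ty":0.4,"tz":18.8,"wx":0,"wy":0.336,"wz":0,"gripper":1.5}]' 40
python3 -m inch '[{"tx":0,"ty":0,"tz":0,"wx":0,"wy":0,"wz":0,"gripper":1.5},{"tx":0,"ty":0,"tz":0,"wx":0,"wy":0,"wz":0,"gripper":1.5}]'
python3 -c "
from h import *
go([.4181,.3362,-.001],1.427)"
```

```text
time: 32.6
tcp_pos: [0.4137, 0.3398, 0.126]
orientation: [-1.569, 0.0, 1.432]
contact_force: [0.0, -1.0, -0.5]
width: 0.0229
time: 32.8
tcp_pos: [0.4171, 0.3364, 0.1266]
orientation: [-1.571, 0.0, 1.426]
contact_force: [0.1, 0.1, 0.1]
width: 0.0231
shift cm [-1.000e-02  1.276e+01 -1.100e-01] rotvec [ 0.    -0.001 -0.   ]
```

```bash
python3 -m inch '[{"tx":-0.1,"ty":4,"tz":-0.1,"wx":0,"wy":0,"wz":0,"gripper":1.5},{"tx":-0.1,"ty":8,"tz":-0.1,"wx":0,"wy":0,"wz":0,"gripper":1.5},{"tx":-0.1,"ty":11,"tz":-0.1,"wx":0,"wy":0,"wz":0,"gripper":1.5},{"tx":-0.1,"ty":12.3,"tz":-0.1,"wx":0,"wy":0,"wz":0,"gripper":1.5},{"tx":-0.1,"ty":12.7,"tz":-0.1,"wx":0,"wy":0,"wz":0,"gripper":1.5},{"tx":-0.1,"ty":12.7,"tz":-0.1,"wx":0,"wy":0,"wz":0,"gripper":1.5}]' 40
python3 -m inch '[{"tx":0,"ty":0,"tz":0,"wx":0,"wy":0,"wz":0,"gripper":3},{"tx":0,"ty":0,"tz":0,"wx":0,"wy":0,"wz":0,"gripper":3},{"tx":0,"ty":0,"tz":0,"wx":0,"wy":0,"wz":0,"gripper":3},{"tx":0,"ty":-2,"tz":0,"wx":0,"wy":0,"wz":0,"gripper":3},{"tx":0,"ty":-5,"tz":0,"wx":0,"wy":0,"wz":0,"gripper":3},{"tx":0,"ty":-10,"tz":0,"wx":0,"wy":0,"wz":0,"gripper":3.8},{"tx":0,"ty":-14,"tz":0,"wx":0,"wy":0,"wz":0,"gripper":3.8}]' 40
python3 -c "
from h import *
im=ctrl.get_image('wrist');cv2.imwrite('pics/w15.png',im)
go([.6583,-.1746,.08],1.892)"
```

```text
time: 33.4
tcp_pos: [0.4182, 0.3359, 0.0004]
orientation: [-1.572, -0.001, 1.426]
contact_force: [0.0, -0.5, -0.4]
width: 0.0232
time: 34.1
tcp_pos: [0.4175, 0.3361, 0.1425]
orientation: [-1.572, -0.001, 1.427]
contact_force: [-0.3, -0.2, -0.1]
width: 0.038
shift cm [-47.33   6.87 -30.83] rotvec [ 0.012 -0.465  0.004]
```

```bash
python3 -m inch '[{"tx":-3.9,"ty":0,"tz":-2.5,"wx":0,"wy":-0.05,"wz":0,"gripper":3.8},{"tx":-7.8,"ty":0,"tz":-5.1,"wx":0,"wy":-0.1,"wz":0,"gripper":3.8},{"tx":-11.7,"ty":0,"tz":-7.6,"wx":0,"wy":-0.15,"wz":0,"gripper":3.8},{"tx":-15.6,"ty":0,"tz":-10.2,"wx":0,"wy":-0.2,"wz":0,"gripper":3.8},{"tx":-19.5,"ty":0,"tz":-12.7,"wx":0,"wy":-0.25,"wz":0,"gripper":3.8},{"tx":-23.5,"ty":0,"tz":-15.3,"wx":0,"wy":-0.3,"wz":0,"gripper":3.8},{"tx":-27.5,"ty":0,"tz":-17.9,"wx":0,"wy":-0.35,"wz":0,"gripper":3.8},{"tx":-31.5,"ty":0,"tz":-20.5,"wx":0,"wy":-0.4,"wz":0,"gripper":3.8},{"tx":-35.5,"ty":1,"tz":-23.1,"wx":0,"wy":-0.465,"wz":0,"gripper":3.8},{"tx":-39.5,"ty":3,"tz":-25.7,"wx":0,"wy":-0.465,"wz":0,"gripper":3.8},{"tx":-43.5,"ty":5,"tz":-28.3,"wx":0,"wy":-0.465,"wz":0,"gripper":3.8},{"tx":-47.3,"ty":6.5,"tz":-30.8,"wx":0,"wy":-0.465,"wz":0,"gripper":3.8}]' 40
python3 -m inch '[{"tx":0,"ty":0,"tz":0,"wx":0,"wy":0,"wz":0,"gripper":3.8},{"tx":0,"ty":0,"tz":0,"wx":0,"wy":0,"wz":0,"gripper":3.8},{"tx":0,"ty":0,"tz":0,"wx":0,"wy":0,"wz":0,"gripper":3.8}]'
python3 car.py
```

```text
time: 35.35
tcp_pos: [0.6542, -0.1768, 0.0741]
orientation: [-1.571, -0.0, 1.892]
contact_force: [0.2, 0.7, 1.3]
width: 0.0382
time: 35.65
tcp_pos: [0.654, -0.1742, 0.0759]
orientation: [-1.572, 0.0, 1.893]
contact_force: [0.5, -0.0, -0.1]
width: 0.0379
(669.0, -173.1, 76.1, 24.4) 18.100000000000005
shift cm [-0.37 10.92 -0.23] rotvec [ 0.001  0.007 -0.001]
```

```bash
python3 -m inch '[{"tx":-0.35,"ty":4,"tz":-0.3,"wx":0,"wy":0,"wz":0,"gripper":3.8},{"tx":-0.35,"ty":8,"tz":-0.3,"wx":0,"wy":0,"wz":0,"gripper":3.8},{"tx":-0.35,"ty":10.1,"tz":-0.3,"wx":0,"wy":0,"wz":0,"gripper":3.8},{"tx":-0.35,"ty":10.9,"tz":-0.3,"wx":0,"wy":0,"wz":0,"gripper":3.8},{"tx":-0.35,"ty":10.9,"tz":-0.3,"wx":0,"wy":0,"wz":0,"gripper":3.8},{"tx":-0.35,"ty":10.9,"tz":-0.3,"wx":0,"wy":0,"wz":0,"gripper":1.5},{"tx":-0.35,"ty":10.9,"tz":-0.3,"wx":0,"wy":0,"wz":0,"gripper":1.5},{"tx":-0.35,"ty":10.9,"tz":-0.3,"wx":0,"wy":0,"wz":0,"gripper":1.5},{"tx":-0.35,"ty":10.9,"tz":-0.3,"wx":0,"wy":0,"wz":0,"gripper":1.5},{"tx":-0.35,"ty":10.9,"tz":-0.3,"wx":0,"wy":0,"wz":0,"gripper":1.5}]' 40
python3 -m inch '[{"tx":0,"ty":-3,"tz":0,"wx":0,"wy":0,"wz":0,"gripper":1.5},{"tx":0,"ty":-8,"tz":0,"wx":0,"wy":0,"wz":0,"gripper":1.5},{"tx":0,"ty":-13,"tz":0,"wx":0,"wy":0,"wz":0,"gripper":1.5},{"tx":0,"ty":-16.5,"tz":0,"wx":0,"wy":0,"wz":0,"gripper":1.5},{"tx":0,"ty":-16.5,"tz":0,"wx":0,"wy":0,"wz":0,"gripper":1.5}]' 40
python3 -c "
from h import *
go([.4122,.2956,.13],1.427)"
```

```text
time: 36.7
tcp_pos: [0.659, -0.1778, -0.0317]
orientation: [-1.573, 0.002, 1.892]
contact_force: [-0.1, 1.0, 5.8]
width: 0.0231
time: 37.2
tcp_pos: [0.6601, -0.1785, 0.1383]
orientation: [-1.579, 0.008, 1.892]
contact_force: [-0.2, -0.3, 0.5]
width: 0.023
shift cm [52.82  0.34  8.55] rotvec [ 0.01   0.465 -0.006]
```

```bash
python3 -m inch '[{"tx":4.4,"ty":0,"tz":0.7,"wx":0,"wy":0.05,"wz":0,"gripper":1.5},{"tx":8.8,"ty":0,"tz":1.4,"wx":0,"wy":0.1,"wz":0,"gripper":1.5},{"tx":13.2,"ty":0,"tz":2.1,"wx":0,"wy":0.15,"wz":0,"gripper":1.5},{"tx":17.6,"ty":0,"tz":2.8,"wx":0,"wy":0.2,"wz":0,"gripper":1.5},{"tx":22,"ty":0,"tz":3.5,"wx":0,"wy":0.25,"wz":0,"gripper":1.5},{"tx":26.4,"ty":0,"tz":4.3,"wx":0,"wy":0.3,"wz":0,"gripper":1.5},{"tx":30.8,"ty":0,"tz":5,"wx":0,"wy":0.35,"wz":0,"gripper":1.5},{"tx":35.2,"ty":0,"tz":5.7,"wx":0,"wy":0.4,"wz":0,"gripper":1.5},{"tx":39.6,"ty":0,"tz":6.4,"wx":0,"wy":0.465,"wz":0,"gripper":1.5},{"tx":44,"ty":0,"tz":7.1,"wx":0,"wy":0.465,"wz":0,"gripper":1.5},{"tx":48.4,"ty":0,"tz":7.9,"wx":0,"wy":0.465,"wz":0,"gripper":1.5},{"tx":52.8,"ty":0.3,"tz":8.6,"wx":0,"wy":0.465,"wz":0,"gripper":1.5}]' 40
python3 -m inch '[{"tx":0,"ty":0,"tz":0,"wx":0,"wy":0,"wz":0,"gripper":1.5},{"tx":0,"ty":0,"tz":0,"wx":0,"wy":0,"wz":0,"gripper":1.5},{"tx":0,"ty":0,"tz":0,"wx":0,"wy":0,"wz":0,"gripper":1.5}]'
python3 -c "
from h import *
go([.4122,.2956,-.001],1.427)"
```

```text
time: 38.4
tcp_pos: [0.4083, 0.2978, 0.1282]
orientation: [-1.571, -0.0, 1.427]
contact_force: [0.7, -0.5, -0.5]
width: 0.0233
time: 38.7
tcp_pos: [0.4099, 0.2956, 0.128]
orientation: [-1.571, 0.0, 1.426]
contact_force: [-0.4, 0.2, -1.4]
width: 0.0232
shift cm [ 0.03 12.9  -0.23] rotvec [ 0.    -0.001 -0.   ]
```

```bash
python3 -m inch '[{"tx":0,"ty":4,"tz":-0.2,"wx":0,"wy":0,"wz":0,"gripper":1.5},{"tx":0,"ty":8,"tz":-0.2,"wx":0,"wy":0,"wz":0,"gripper":1.5},{"tx":0,"ty":11,"tz":-0.2,"wx":0,"wy":0,"wz":0,"gripper":1.5},{"tx":0,"ty":12.4,"tz":-0.2,"wx":0,"wy":0,"wz":0,"gripper":1.5},{"tx":0,"ty":12.8,"tz":-0.2,"wx":0,"wy":0,"wz":0,"gripper":1.5},{"tx":0,"ty":12.8,"tz":-0.2,"wx":0,"wy":0,"wz":0,"gripper":1.5}]' 40
python3 -m inch '[{"tx":0,"ty":0,"tz":0,"wx":0,"wy":0,"wz":0,"gripper":3},{"tx":0,"ty":0,"tz":0,"wx":0,"wy":0,"wz":0,"gripper":3},{"tx":0,"ty":0,"tz":0,"wx":0,"wy":0,"wz":0,"gripper":3},{"tx":0,"ty":-2,"tz":0,"wx":0,"wy":0,"wz":0,"gripper":3},{"tx":0,"ty":-6,"tz":0,"wx":0,"wy":0,"wz":0,"gripper":3},{"tx":0,"ty":-11,"tz":0,"wx":0,"wy":0,"wz":0,"gripper":3.6},{"tx":-4,"ty":-16,"tz":0,"wx":0,"wy":0,"wz":0,"gripper":3.6},{"tx":-9,"ty":-20,"tz":0,"wx":0,"wy":0,"wz":0,"gripper":3.6},{"tx":-14,"ty":-20,"tz":0,"wx":0,"wy":0,"wz":0,"gripper":3.6},{"tx":-19,"ty":-20,"tz":0,"wx":0,"wy":0,"wz":0,"gripper":3.6},{"tx":-24,"ty":-20,"tz":0,"wx":0,"wy":0,"wz":0,"gripper":3.6},{"tx":-26,"ty":-20,"tz":0,"wx":0,"wy":0,"wz":0,"gripper":3.6}]' 40
python3 -m inch '[{"tx":0,"ty":0,"tz":0,"wx":0,"wy":0,"wz":0,"gripper":3.6},{"tx":0,"ty":0,"tz":0,"wx":0,"wy":0,"wz":0,"gripper":3.6},{"tx":0,"ty":0,"tz":0,"wx":0,"wy":0,"wz":0,"gripper":3.6}]'
python3 - <<'E'
from h import *
T=ctrl.get_image("top"); c=ctrl.get_calibration("top"); cv2.imwrite("pics/t16.png",T)
hsv=cv2.cvtColor(T,cv2.COLOR_BGR2HSV); m=cv2.inRange(hsv,(5,120,100),(17,255,255)); m[:190]=0; m[300:]=0; m[:,:135]=0; m[:,260:]=0
ys,xs=np.nonzero(m); print("dish",rect(ray(np.c_[xs,ys],c,.034)))
S=ctrl.get_image("scene")
A=cv2.resize(T[185:300,130:255],(400,368)); B=cv2.resize(T,(400,250)); C=cv2.resize(S[150:270,380:520],(400,343))
L=np.vstack([A,np.zeros((225,400,3),np.uint8)]); L[368:593]=cv2.resize(T[190:310,430:560],(400,225)); 
cv2.imwrite("pics/p16.png",np.hstack([L,np.vstack([C,B])]))
E
```

```text
time: 39.3
tcp_pos: [0.412, 0.2954, 0.0001]
orientation: [-1.571, 0.0, 1.426]
contact_force: [0.1, 1.0, -0.4]
width: 0.0231
time: 40.5
tcp_pos: [0.3736, 0.0369, 0.2008]
orientation: [-1.573, 0.0, 1.427]
contact_force: [0.6, -0.0, -0.0]
width: 0.0359
time: 40.8
tcp_pos: [0.3743, 0.0396, 0.2003]
orientation: [-1.571, -0.0, 1.428]
contact_force: [0.4, 0.3, -0.5]
width: 0.036
dish (479.8, 348.4, 197.0, 183.0, 81.9)
```

View pics/p16.png

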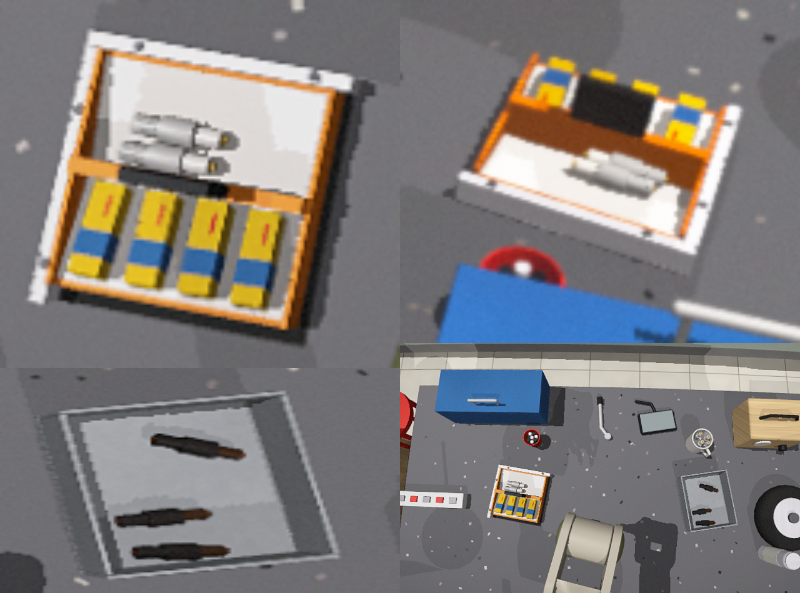

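The final picture shows four cartons in the emptied section, both clean plugs in theirs, all three spent plugs in the bin, and the dish flush with both fences. Its measured pose matches the one taken just after set-down. Handing in.

```bash
python3 -c "
from cell import ctrl
print(ctrl.job_done())"
```

```text
the job is handed in; nothing more can be done
None
```

The job is done and handed in, with about 41 s of the 208 s used. I lifted the dish by its tab and tipped it 50° over the bin. Then I set it in the stop, pushed with about 20 N against each fence, and placed all four cartons in the emptied section.

- **Final checks:** the last pictures show all three spent plugs in the bin and both clean plugs in their own section. The dish is flush with both fences, at (0.480, 0.348) and yaw about -8°, within 0.1 mm of where it was just after I set it down. The pot, lever, mug and mirror look undisturbed.
- **Fingertip offset:** the reported TCP was about 4 cm beyond where the cameras showed the fingertips. My first grasp of the tab closed on nothing because of this, without touching anything, and I corrected for it on every later grasp.
- **Knocked carton:** one carton had been moved about 3 cm while the arm was away. I re-measured it before picking it up.
- **Small disagreement:** the dish's long side measured 194–197 mm in the later pictures against its stated 190 mm. I put that down to the camera's perspective on the end walls.

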